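# Make the sample lift ready with soil cores and counterweight

### The job

Pull up the sled's spring plunger, slide the empty sled from the lift station (red mark) to the loading station (green mark) and let the plunger drop into its hole there. Take every soil core out of the grey ring box and push it upright into a socket of the sled, one per socket, fully home so that it clicks past the spring ball. Then pull the plunger again, slide the loaded sled back to the lift station and let the plunger drop fully into that hole. The lift must also have its steel counterweight standing in the round green pan; leave the crucible and the empty brass ring where they are.

Things in the scene. Friction and masses are not known exactly. Their poses are not given: they have to be found in the camera images.
- lift: Fixed sample lift, origin under its 600 x 110 mm base. Rail along own y, top 32 mm up, two 16 mm plunger slots 10 mm deep: loading hole y -227.5 mm (green mark), lift hole y -87.5 mm (red mark), marks on the base's -x edge. Green post at x 70 to 100, y +270, 300 mm tall, its jib reaching over the rail to x -20, 275 to 300 mm up, crank wheel at x 115 to 180, 160 to 290 mm up.
- sled (a joint): Sled position along the lift's y, m: 0 = loading station (green mark), 0.14 = lift station (red mark, nearer the post), where it starts pinned. Stops at -0.015 and 0.155; the plunger drops only within about 2.5 mm of a hole. Friction 2 N. Aluminium, plate top 44 mm over the bench; the plunger is at its -y end, with a yellow pointer on the -x side that lines up with the marks.
- plunger (a joint): Lift of the spring plunger, m: 0 = pin fully down in a hole (sled locked), 0.010 = pin tip on the rail between holes, 0.018 = top stop. Its spring pulls down with 6 N at 0, 9 N at 0.015. It rides on the sled: holding the knob up, one can slide the sled by it.
- knob_grip (a point): Middle of the plunger's red round knob, 36 mm across, 24 mm tall, axis vertical; about 101 mm over the bench when down, rises with the plunger. Below it is a 28 mm wide steel housing, top 84 mm over the bench. Axes parallel to the lift's. 90 mm from socket 1.
- socket1 (a point): Centre of the floor of socket 1 (nearest the plunger), 44 mm over the bench; axes as the lift's; moves with the sled. Square, 59 mm inside, 75 mm pitch along y. Walls 10 mm high on x sides, 28 mm on y sides. A 16 mm spring ball in the +y wall, centre 19.5 mm up, sticks out 5 mm: a core set down stops on it and needs 10 to 20 N to go home, the ball snapping over its foot.
- socket2 (a point): Centre of the floor of socket 2 (second), 44 mm over the bench; axes as the lift's; moves with the sled. Square, 59 mm inside, 75 mm pitch along y. Walls 10 mm high on x sides, 28 mm on y sides. A 16 mm spring ball in the +y wall, centre 19.5 mm up, sticks out 5 mm: a core set down stops on it and needs 10 to 20 N to go home, the ball snapping over its foot.
- socket3 (a point): Centre of the floor of socket 3 (third), 44 mm over the bench; axes as the lift's; moves with the sled. Square, 59 mm inside, 75 mm pitch along y. Walls 10 mm high on x sides, 28 mm on y sides. A 16 mm spring ball in the +y wall, centre 19.5 mm up, sticks out 5 mm: a core set down stops on it and needs 10 to 20 N to go home, the ball snapping over its foot.
- socket4 (a point): Centre of the floor of socket 4 (nearest the post), 44 mm over the bench; axes as the lift's; moves with the sled. Square, 59 mm inside, 75 mm pitch along y. Walls 10 mm high on x sides, 28 mm on y sides. A 16 mm spring ball in the +y wall, centre 19.5 mm up, sticks out 5 mm: a core set down stops on it and needs 10 to 20 N to go home, the ball snapping over its foot.
- pan (a point): Centre of the floor of the lift's fixed round green counterweight pan, 8 mm above the bench, 82 mm inside, rim 8 mm high above the floor; beside the plunger end of the base, on its -x side, joined to it by a low bar. Axes as the lift's.
- ring_box: Fixed matte grey ring box, 325 x 88 mm, 18 mm high, long side along its own y axis. Origin: centre of its underside on the bench. Four 64 x 64 mm pockets, 12 mm deep, floor 6 mm above the bench, at y = -112.5, -37.5, +37.5 and +112.5 mm.
- core1: Capped soil core: brass cylinder 48 mm across on a dark steel foot (56 mm across, 12 mm high, 5 mm chamfer), 62 mm tall, 0.36 kg, low centre of mass. Origin: centre of its underside; z up. Starts upright in a pocket of the ring box; three or all four are present, all alike. Grip the brass part.
- core2: Capped soil core: brass cylinder 48 mm across on a dark steel foot (56 mm across, 12 mm high, 5 mm chamfer), 62 mm tall, 0.36 kg, low centre of mass. Origin: centre of its underside; z up. Starts upright in a pocket of the ring box; three or all four are present, all alike. Grip the brass part.
- core3: Capped soil core: brass cylinder 48 mm across on a dark steel foot (56 mm across, 12 mm high, 5 mm chamfer), 62 mm tall, 0.36 kg, low centre of mass. Origin: centre of its underside; z up. Starts upright in a pocket of the ring box; three or all four are present, all alike. Grip the brass part.
- core4: Capped soil core: brass cylinder 48 mm across on a dark steel foot (56 mm across, 12 mm high, 5 mm chamfer), 62 mm tall, 0.36 kg, low centre of mass. Origin: centre of its underside; z up. Starts upright in a pocket of the ring box; three or all four are present, all alike. Grip the brass part.
- crucible: White porcelain crucible, 56 mm across, 45 mm tall, loose. Not needed. Origin: centre of its underside.
- counterweight: Squat steel counterweight: body 64 mm across, 28 mm high, then a neck and a round knob 32 mm across, 40 to 62 mm above its underside. 0.7 kg, loose, stands on the bench. Origin: centre of its underside, z up.
- spare_ring: Empty tarnished brass core ring, open at both ends, 54 mm across, 50 mm tall, loose. Not needed. Origin: centre of its underside.
There are look-alikes about, which are no part of the job. Leave any orange or turquoise look-alike of the core4 alone. What is shaped like the core3 but orange is not meant.

How it is judged (in metres and radians):
On the way, in this order (a step that is already met when the one before it is completed fails the run):
1. the sled is at the loading station with the plunger dropped into its hole (sled within 5 mm, plunger within 3 mm of fully down) (value of joint sled between -0.005 and 0.005 m and value of joint plunger below 0.003 m), for 0.2 s.
2. with the sled pinned at the loading station, every core stands home in a socket, clicked past its ball (all of step 1 and ((horizontal distance between core1 and socket1 below 0.005 m and z of core1 in the frame of socket1 between -0.003 and 0.0025 m and angle between core1's own z axis and vertical below 0.08 rad) or (horizontal distance between core1 and socket2 below 0.005 m and z of core1 in the frame of socket2 between -0.003 and 0.0025 m and angle between core1's own z axis and vertical below 0.08 rad) or (horizontal distance between core1 and socket3 below 0.005 m and z of core1 in the frame of socket3 between -0.003 and 0.0025 m and angle between core1's own z axis and vertical below 0.08 rad) or (horizontal distance between core1 and socket4 below 0.005 m and z of core1 in the frame of socket4 between -0.003 and 0.0025 m and angle between core1's own z axis and vertical below 0.08 rad)) and ((horizontal distance between core2 and socket1 below 0.005 m and z of core2 in the frame of socket1 between -0.003 and 0.0025 m and angle between core2's own z axis and vertical below 0.08 rad) or (horizontal distance between core2 and socket2 below 0.005 m and z of core2 in the frame of socket2 between -0.003 and 0.0025 m and angle between core2's own z axis and vertical below 0.08 rad) or (horizontal distance between core2 and socket3 below 0.005 m and z of core2 in the frame of socket3 between -0.003 and 0.0025 m and angle between core2's own z axis and vertical below 0.08 rad) or (horizontal distance between core2 and socket4 below 0.005 m and z of core2 in the frame of socket4 between -0.003 and 0.0025 m and angle between core2's own z axis and vertical below 0.08 rad)) and ((horizontal distance between core3 and socket1 below 0.005 m and z of core3 in the frame of socket1 between -0.003 and 0.0025 m and angle between core3's own z axis and vertical below 0.08 rad) or (horizontal distance between core3 and socket2 below 0.005 m and z of core3 in the frame of socket2 between -0.003 and 0.0025 m and angle between core3's own z axis and vertical below 0.08 rad) or (horizontal distance between core3 and socket3 below 0.005 m and z of core3 in the frame of socket3 between -0.003 and 0.0025 m and angle between core3's own z axis and vertical below 0.08 rad) or (horizontal distance between core3 and socket4 below 0.005 m and z of core3 in the frame of socket4 between -0.003 and 0.0025 m and angle between core3's own z axis and vertical below 0.08 rad)) and ((horizontal distance between core4 and socket1 below 0.005 m and z of core4 in the frame of socket1 between -0.003 and 0.0025 m and angle between core4's own z axis and vertical below 0.08 rad) or (horizontal distance between core4 and socket2 below 0.005 m and z of core4 in the frame of socket2 between -0.003 and 0.0025 m and angle between core4's own z axis and vertical below 0.08 rad) or (horizontal distance between core4 and socket3 below 0.005 m and z of core4 in the frame of socket3 between -0.003 and 0.0025 m and angle between core4's own z axis and vertical below 0.08 rad) or (horizontal distance between core4 and socket4 below 0.005 m and z of core4 in the frame of socket4 between -0.003 and 0.0025 m and angle between core4's own z axis and vertical below 0.08 rad))), for 0.2 s.
At the end, for the whole second after the job is handed in: Sled within 5 mm of the lift station, plunger within 3 mm of fully down; every core upright in a socket, within 2.5 mm of its floor and 5 mm of its centre; counterweight upright on the pan floor within 12 mm of its centre; all at rest; crucible and spare ring within 30 mm of their starts (value of joint sled between 0.135 and 0.145 m and value of joint plunger below 0.003 m and ((horizontal distance between core1 and socket1 below 0.005 m and z of core1 in the frame of socket1 between -0.003 and 0.0025 m and angle between core1's own z axis and vertical below 0.08 rad) or (horizontal distance between core1 and socket2 below 0.005 m and z of core1 in the frame of socket2 between -0.003 and 0.0025 m and angle between core1's own z axis and vertical below 0.08 rad) or (horizontal distance between core1 and socket3 below 0.005 m and z of core1 in the frame of socket3 between -0.003 and 0.0025 m and angle between core1's own z axis and vertical below 0.08 rad) or (horizontal distance between core1 and socket4 below 0.005 m and z of core1 in the frame of socket4 between -0.003 and 0.0025 m and angle between core1's own z axis and vertical below 0.08 rad)) and ((horizontal distance between core2 and socket1 below 0.005 m and z of core2 in the frame of socket1 between -0.003 and 0.0025 m and angle between core2's own z axis and vertical below 0.08 rad) or (horizontal distance between core2 and socket2 below 0.005 m and z of core2 in the frame of socket2 between -0.003 and 0.0025 m and angle between core2's own z axis and vertical below 0.08 rad) or (horizontal distance between core2 and socket3 below 0.005 m and z of core2 in the frame of socket3 between -0.003 and 0.0025 m and angle between core2's own z axis and vertical below 0.08 rad) or (horizontal distance between core2 and socket4 below 0.005 m and z of core2 in the frame of socket4 between -0.003 and 0.0025 m and angle between core2's own z axis and vertical below 0.08 rad)) and ((horizontal distance between core3 and socket1 below 0.005 m and z of core3 in the frame of socket1 between -0.003 and 0.0025 m and angle between core3's own z axis and vertical below 0.08 rad) or (horizontal distance between core3 and socket2 below 0.005 m and z of core3 in the frame of socket2 between -0.003 and 0.0025 m and angle between core3's own z axis and vertical below 0.08 rad) or (horizontal distance between core3 and socket3 below 0.005 m and z of core3 in the frame of socket3 between -0.003 and 0.0025 m and angle between core3's own z axis and vertical below 0.08 rad) or (horizontal distance between core3 and socket4 below 0.005 m and z of core3 in the frame of socket4 between -0.003 and 0.0025 m and angle between core3's own z axis and vertical below 0.08 rad)) and ((horizontal distance between core4 and socket1 below 0.005 m and z of core4 in the frame of socket1 between -0.003 and 0.0025 m and angle between core4's own z axis and vertical below 0.08 rad) or (horizontal distance between core4 and socket2 below 0.005 m and z of core4 in the frame of socket2 between -0.003 and 0.0025 m and angle between core4's own z axis and vertical below 0.08 rad) or (horizontal distance between core4 and socket3 below 0.005 m and z of core4 in the frame of socket3 between -0.003 and 0.0025 m and angle between core4's own z axis and vertical below 0.08 rad) or (horizontal distance between core4 and socket4 below 0.005 m and z of core4 in the frame of socket4 between -0.003 and 0.0025 m and angle between core4's own z axis and vertical below 0.08 rad)) and linear speed of each of core1, core2, core3, core4, counterweight below 0.02 m/s and horizontal distance between counterweight and pan below 0.012 m and z of counterweight in the frame of pan between -0.003 and 0.004 m and angle between counterweight's own z axis and vertical below 0.1 rad and velocity of joint sled below 0.01 m/s and distance of each of crucible, spare_ring from where it was at the start of the episode below 0.03 m); the robot touches nothing.
It fails at once if the crucible is shoved more than 30 mm or tipped (distance of crucible from where it was at the start of the episode above 0.03 m or angle between crucible's own z axis and vertical above 0.5 rad).
It fails at once if the spare ring is shoved more than 30 mm or tipped (distance of spare_ring from where it was at the start of the episode above 0.03 m or angle between spare_ring's own z axis and vertical above 0.5 rad).
Of core1, core2, core3, core4 only 3 to 4 are there at a start; the rules pass over those that are not, and their reading is None.
At some moment in a run one of core1, core2, core3, core4, counterweight may be knocked a few centimetres aside while the robot is not near it.
Once in a run the grip may slacken for a moment while it holds something.
It also fails if it takes over 210 s, if anything falls off the work surface, if the arm or the gripper's body presses on something with over 40 N, if the wrist force passes 120 N, or if a joint passes its speed limit or range.

### The arm

A 6-joint arm with a two-finger parallel gripper is mounted at the origin on the work surface. World frame = base frame: x ahead of the robot, y to its left, z up, the work surface at z = 0. Lengths are in mm, angles in degrees, forces in N, time in s.
With the tool pointing down it reaches from about 300 to 850 mm from the base axis. Payload 4.2 kg.
Tool frame: the origin (TCP) lies at the very end of the fingers, on their centre line; the grasp point (between the pads) lies 19 mm behind it (env.grasp_offset is the distance from the TCP to the grasp point, in mm); z points along the fingers, y is the line along which they close (so a half turn about z gives the same grasp; the last joint's range is limited). The gripper opens to 91 mm and grips with 3 to 60 N. Pads are 32 mm wide; open, the fingers measure 118 mm over their backs; the gripper's body (76 mm by 178 mm) begins 60 mm behind the grasp point.
Start: joints at [65.604, 18.312, 89.639, -0, 72.044, -1.146], TCP at [226.987, 528.318, 213.976] pointing down, gripper open.
Joint ranges: [-177.97, 177.97], [-48.28, 115.42], [12.27, 149.76], [-77.06, 257.06], [2.81, 150.46], [-146.56, 146.56]. Speed limits (degrees/s): [147.25, 147.25, 180, 180, 180, 180].

### API

Orientations are given as [roll, pitch, yaw] about the fixed x, y, z axes, in that order (R = Rz(yaw) Ry(pitch) Rx(roll)).
In Python, from workcell import env gives the robot as it stands. The module is installed in compiled form; this text tells all that it offers.
- The arm moves only by the tool send_rows, never from a script. Its argument "motion" is a list of rows, each an object of numbers: "tx", "ty", "tz": the shift along the tool's x, y, z in units of 500 mm (1.0 is 500 mm); "rx", "ry", "rz": the turn, a rotation vector about the tool's x, y, z in units of 30 degrees (1.0 is 30 degrees); "gripper": the closure, from -1 (fully open) to 1 (shut). In form: [{"tx": .., "ty": .., "tz": .., "rx": .., "ry": .., "rz": .., "gripper": ..}, ...]. A call has 1 to 12 rows; each row shifts and turns the commanded pose from where the row before left it, along the tool's axes as they then stand; what a row does not reach is not made up. A row lasts 1/8 s, in which the tool goes at most 62.5 mm and 10.7 degrees, less where a joint would pass 70% of its speed; a pose out of reach is approached as far as the arm can. A call with a number of a shift or a turn outside -1 to 1 is refused whole. A call with a gripper value outside its range is refused whole. The fingers move at their own pace and stop on an object; "grip_force" is the grip in N (left out, the last holds). Time passes only in rows, so rows that do not move let the fingers close. It gives the time, the measured TCP pose, the force, the opening and the grip force at its end, in the units of the state.
- env.state(): the state, without advancing time (a new reading comes with each control period).
- env.grab_frame(name): name is "side" or "top"; returns a dict with "frame" (400x640x3 uint8, red, green, blue), "vertical_fov" (degrees; the focal length in pixels is half the picture's height over the tangent of half this angle, whatever the lens; pixels are square), "cx", "cy" (the principal point, pixels), "k1" (the pictures are not rectified: a ray, as slopes to the right and down, at radius r is drawn at 1 + k1 r^2 times it, then the intrinsics apply), "rvec" (rotation vector, rad) and "tvec" (3), from world to camera coordinates, as OpenCV has them. Camera axes: x right, y down, z forward; pixel columns grow to the right and rows downward; lengths in mm; the calibration is good to about 2 mm. A picture is of the moment at which its call begins. There is no depth.
- env.job_done(): hands the job in; it is judged then, once.
The state is a dict: "time_s": time; "qpos": joint angles; "qvel": joint speeds; "effort": joint torques, N m; "ee_pos": TCP position; "ee_rot": TCP orientation; "force": force on the tool from outside, world axes, zero at the start; "torque": the same for the moment, N m; "gripper_width": finger opening in mm; "gripper_force": force on a finger pad.
Only numpy, scipy, OpenCV 4.12 (cv2) and the standard library are available. Lean on these libraries where they do the work, as an engineer would, in place of code of your own. Each camera call takes 0.05 s, during which the arm holds its last target. There are 200 camera calls.

## Working session

There is one attempt and no reset: what is moved stays moved. The work goes in short steps, Python scripts to look and compute and a tool call to move; the robot and the scene stay as the last step left them, time stands still between calls to the robot, and variables do not carry over. Pictures are saved under pics/ and viewed, at most 14 in all, crops included, and the job is handed in when it is done.

Besides the shell and the picture viewer there is one more tool, called after "Call:" as name(argument=value, ...) on one line, values as JSON. send_rows: Moves the arm, as the interface text tells. Shifts and turns lie within -1 to 1; 1 stands for 500 mm of shift or 30 degrees of turn. Its arguments: {"type":"object","properties":{"motion":{"type":"array"},"grip_force":{"type":"number"}},"required":["motion"]}

```bash
mkdir -p pics; cat > h.py <<'E'
import numpy as np, cv2, sys
from workcell import env
def snap(name,fn=None):
    f=env.grab_frame(name)
    if fn: cv2.imwrite('pics/'+fn,cv2.cvtColor(f['frame'],cv2.COLOR_RGB2BGR))
    return f
def ray(f,u,v):
    fl=200/np.tan(np.radians(f['vertical_fov'])/2)
    d=np.array([(u-f['cx'])/fl,(v-f['cy'])/fl]); p=d.copy()
    for _ in range(30): p=d/(1+f['k1']*(p@p))
    R=cv2.Rodrigues(np.array(f['rvec'],float))[0]; t=np.array(f['tvec'],float).ravel()
    return -R.T@t, R.T@np.array([p[0],p[1],1])
def onz(f,u,v,z):
    c,d=ray(f,u,v); return c+d*(z-c[2])/d[2]
def proj(f,P):
    fl=200/np.tan(np.radians(f['vertical_fov'])/2)
    R=cv2.Rodrigues(np.array(f['rvec'],float))[0]; t=np.array(f['tvec'],float).ravel()
    c=R@np.array(P,float)+t; p=c[:2]/c[2]; p=p*(1+f['k1']*(p@p)); return p*fl+[f['cx'],f['cy']]
E
python3 - <<'E'
from h import *
np.set_printoptions(suppress=True,precision=2)
for n in('top','side'):
    f=snap(n,n+'0.png'); print(n,f['vertical_fov'],f['cx'],f['cy'],f['k1'],ray(f,320,200))
    for uv in((0,0),(639,0),(0,399),(639,399)): print(onz(f,*uv,0))
print(env.state(),env.grasp_offset)
E
```

```text
top 56.41601950747147 325.5071463514201 203.31714607875134 0.011860965443196035 (array([ 438.18,    5.1 , 1042.44]), array([ 0.12,  0.04, -0.99]))
[1184.58 1009.48    0.  ]
[1146.02 -887.37    0.  ]
[ 37.9  900.76   0.  ]
[  43.18 -779.31    0.  ]
side 46.97893834726573 314.6804586707061 202.73577015087685 -0.06285194783613288 (array([ 438.43, -881.61,  845.01]), array([ 0.09,  0.77, -0.63]))
[-1366.83  2476.62     0.  ]
[3018.43 2144.74    0.  ]
[-127.68 -405.98    0.  ]
[1119.9 -526.3    0. ]
{'time_s': 0.1, 'qpos': array([65.6 , 18.35, 89.7 , -0.  , 72.04, -1.14]), 'qvel': array([ 0.06, -0.12, -0.07,  0.02,  0.08,  0.03]), 'effort': array([  0.  , -41.33, -23.25,   0.07,   0.04,  -0.  ]), 'ee_pos': array([226.82, 527.9 , 213.23]), 'ee_rot': array([-179.91,    0.  ,  156.75]), 'force': array([0.27, 0.51, 0.  ]), 'torque': array([-0.01,  0.05,  0.01]), 'gripper_force': 0.0, 'gripper_width': 91.30816249705363} 18.8
```

View pics/top0.png

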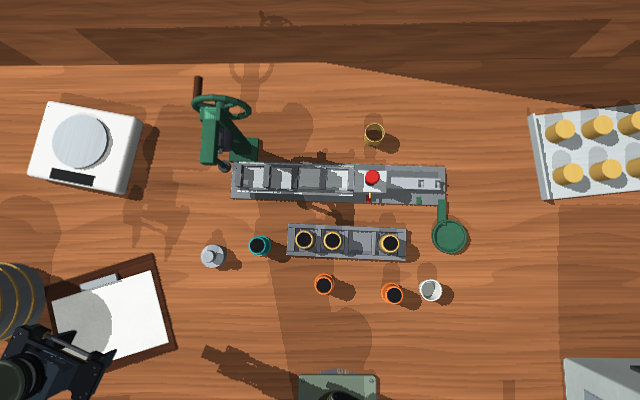

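View pics/side0.png

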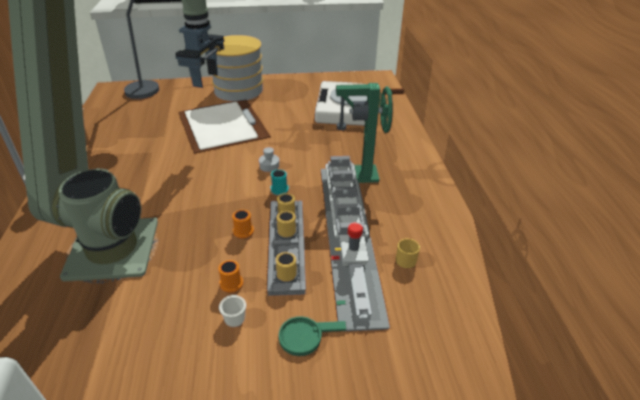

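Top view: three cores in the box at about (305,240), (333,241) and (391,243), with an empty pocket at 361. Red knob (372,177), pan (450,237), counterweight (213,256), post at the left, crucible (430,290), spare ring (374,133). Next, an enlarged crop.

```bash
python3 - <<'E'
import cv2
im=cv2.imread('pics/top0.png')[140:300,190:480]
cv2.imwrite('pics/c1.png',cv2.resize(im[:, :],None,fx=2.75,fy=2.75,interpolation=cv2.INTER_CUBIC))
E
```

```text
(no output)
```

View pics/c1.png

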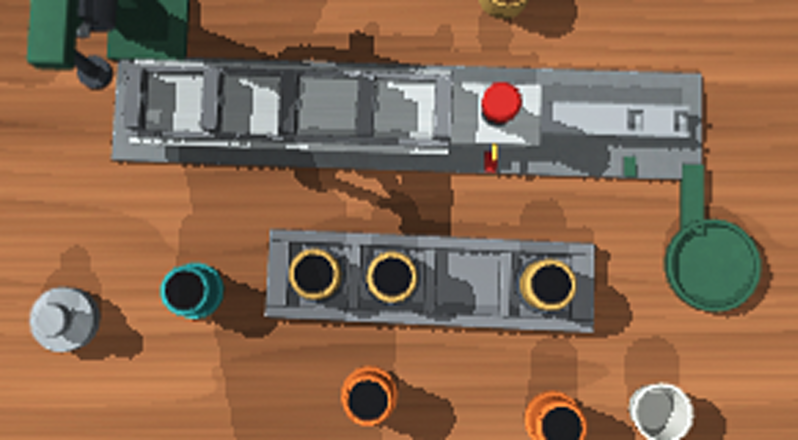

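```bash
cat >> h.py <<'E'
def crop2full(x,y,x0,y0,s): return (x0+(x+.5)/s-.5, y0+(y+.5)/s-.5)
E
python3 - <<'E'
from h import *
np.set_printoptions(suppress=True,precision=1)
f=snap('top')
P=lambda x,y,z: onz(f,*crop2full(x,y,190,140,2.75),z)
for n,x,y,z in [('knob',501,102,113),('coreA',314,274,68),('coreB',392,277,68),('coreC',549,284,68),('bx1',272,229,18),('bx2',594,243,18),('bx3',592,332,18),('bx4',265,317,18),
('b1',116,60,16),('b2',703,73,16),('b3',700,180,16),('b4',113,162,16),('pan',713,266,16),('cw',50,322,62),('cwbody',64,320,20),
('w12_',435,100,72),('w34',289,100,72),('red',491,162,16),('green',629,168,16),('cruc',660,413,45),('orange1',368,398,62),('turq',186,290,62)]:
    print(n,P(x,y,z))
g=snap('side')
print('side knob',onz(g,355.5,230,113))
for z in(0,10,16): print('base yaw',z,[np.degrees(np.arctan2(*(lambda d:(d[0],-d[1]))(P(*b,z)-P(*a,z))[:2])) if 0 else (P(*b,z)-P(*a,z)) for a,b in(((116,60),(703,73)),((113,162),(700,180)))])
E
```

```text
knob [611.4 -92.2 113. ]
coreA [456.1  83.   68. ]
coreB [452.8   9.1  68. ]
coreC [ 445.5 -138.6   68. ]
bx1 [502.1 129.2  18. ]
bx2 [ 486.1 -191.4   18. ]
bx3 [ 398.8 -186.9   18. ]
bx4 [414.8 135.6  18. ]
b1 [676.8 290.8  16. ]
b2 [ 657.2 -306.4   16. ]
b3 [ 548.5 -299.    16. ]
b4 [571.3 291.4  16. ]
pan [ 462.8 -308.2   16. ]
cw [412.2 335.1  62. ]
cwbody [413.  335.3  20. ]
w12_ [621.6 -33.4  72. ]
w34 [622.9 107.   72. ]
red [568.3 -91.1  16. ]
green [ 561.1 -228.9   16. ]
cruc [ 323.8 -243.5   45. ]
orange1 [340.   32.5  62. ]
turq [441.7 205.7  62. ]
side knob [ 614.1 -107.6  113. ]
base yaw 0 [array([ -19.8, -606.6,    0. ]), array([ -23.2, -599.6,    0. ])]
base yaw 10 [array([ -19.7, -600.7,    0. ]), array([ -23. , -593.9,    0. ])]
base yaw 16 [array([ -19.5, -597.2,    0. ]), array([ -22.8, -590.4,    0. ])]
```

Call:
send_rows(motion=[{"rz": 0.288, "gripper": -1}, {"rz": 0.288}, {"rz": 0.288}, {"rz": 0.288}, {"rz": 0.288}, {"rz": 0.288}, {"rz": 0.288}, {"rz": 0.284}, {"tx": -0.07, "ty": 0.07}, {"tx": -0.07, "ty": 0.07}, {"tx": -0.07, "ty": 0.07}, {"tx": -0.07, "ty": 0.07}], grip_force=30)

```text
invalid input at $.motion[0]: expected keys tx, ty, tz, rx, ry, rz, gripper
```

All keys are needed in every row.

Call:
send_rows(motion=[{"tx": 0, "ty": 0, "tz": 0, "rx": 0, "ry": 0, "rz": 0.288, "gripper": -1}, {"tx": 0, "ty": 0, "tz": 0, "rx": 0, "ry": 0, "rz": 0.288, "gripper": -1}, {"tx": 0, "ty": 0, "tz": 0, "rx": 0, "ry": 0, "rz": 0.288, "gripper": -1}, {"tx": 0, "ty": 0, "tz": 0, "rx": 0, "ry": 0, "rz": 0.288, "gripper": -1}, {"tx": 0, "ty": 0, "tz": 0, "rx": 0, "ry": 0, "rz": 0.288, "gripper": -1}, {"tx": 0, "ty": 0, "tz": 0, "rx": 0, "ry": 0, "rz": 0.288, "gripper": -1}, {"tx": 0, "ty": 0, "tz": 0, "rx": 0, "ry": 0, "rz": 0.288, "gripper": -1}, {"tx": 0, "ty": 0, "tz": 0, "rx": 0, "ry": 0, "rz": 0.284, "gripper": -1}, {"tx": -0.07, "ty": 0.07, "tz": 0, "rx": 0, "ry": 0, "rz": 0, "gripper": -1}, {"tx": -0.07, "ty": 0.07, "tz": 0, "rx": 0, "ry": 0, "rz": 0, "gripper": -1}, {"tx": -0.07, "ty": 0.07, "tz": 0, "rx": 0, "ry": 0, "rz": 0, "gripper": -1}, {"tx": -0.07, "ty": 0.07, "tz": 0, "rx": 0, "ry": 0, "rz": 0, "gripper": -1}], grip_force=30)

```text
time_s: 1.7
ee_pos: [362.2, 381.7, 213.9]
ee_rot: [180.0, -0.0, 87.8]
force: [0.7, 0.4, 0.6]
gripper_width: 91.1
gripper_force: 0.0
```

Call:
send_rows(motion=[{"tx": -0.0447, "ty": 0.0517, "tz": 0, "rx": 0, "ry": 0, "rz": 0, "gripper": -1}, {"tx": -0.0447, "ty": 0.0517, "tz": 0, "rx": 0, "ry": 0, "rz": 0, "gripper": -1}, {"tx": 0, "ty": 0, "tz": 0.08, "rx": 0, "ry": 0, "rz": 0, "gripper": -1}, {"tx": 0, "ty": 0, "tz": 0.08, "rx": 0, "ry": 0, "rz": 0, "gripper": -1}, {"tx": 0, "ty": 0, "tz": 0.08, "rx": 0, "ry": 0, "rz": 0, "gripper": -1}, {"tx": 0, "ty": 0, "tz": 0.08, "rx": 0, "ry": 0, "rz": 0, "gripper": -1}, {"tx": 0, "ty": 0, "tz": 0.04, "rx": 0, "ry": 0, "rz": 0, "gripper": -1}, {"tx": 0, "ty": 0, "tz": 0, "rx": 0, "ry": 0, "rz": 0, "gripper": 1}, {"tx": 0, "ty": 0, "tz": 0, "rx": 0, "ry": 0, "rz": 0, "gripper": 1}, {"tx": 0, "ty": 0, "tz": 0, "rx": 0, "ry": 0, "rz": 0, "gripper": 1}, {"tx": 0, "ty": 0, "tz": 0, "rx": 0, "ry": 0, "rz": 0, "gripper": 1}, {"tx": 0, "ty": 0, "tz": 0, "rx": 0, "ry": 0, "rz": 0, "gripper": 1}], grip_force=40)

```text
time_s: 3.2
ee_pos: [411.5, 336.4, 34.4]
ee_rot: [180.0, -0.0, 87.7]
force: [0.1, 0.6, -0.2]
gripper_width: 43.9
gripper_force: 0.0
```

Fingers still closing; wait, then lift.

Call:
send_rows(motion=[{"tx": 0, "ty": 0, "tz": 0, "rx": 0, "ry": 0, "rz": 0, "gripper": 1}, {"tx": 0, "ty": 0, "tz": 0, "rx": 0, "ry": 0, "rz": 0, "gripper": 1}, {"tx": 0, "ty": 0, "tz": 0, "rx": 0, "ry": 0, "rz": 0, "gripper": 1}, {"tx": 0, "ty": 0, "tz": 0, "rx": 0, "ry": 0, "rz": 0, "gripper": 1}, {"tx": 0, "ty": 0, "tz": -0.02, "rx": 0, "ry": 0, "rz": 0, "gripper": 1}, {"tx": 0, "ty": 0, "tz": -0.06, "rx": 0, "ry": 0, "rz": 0, "gripper": 1}, {"tx": 0, "ty": 0, "tz": -0.08, "rx": 0, "ry": 0, "rz": 0, "gripper": 1}, {"tx": 0, "ty": 0, "tz": -0.08, "rx": 0, "ry": 0, "rz": 0, "gripper": 1}], grip_force=50)

```text
time_s: 4.2
ee_pos: [408.8, 335.0, 153.5]
ee_rot: [-179.7, 0.2, 87.7]
force: [0.2, 2.0, -6.9]
gripper_width: 30.9
gripper_force: 50.0
```

Call:
send_rows(motion=[{"tx": -0.04, "ty": 0.01, "tz": 0, "rx": 0, "ry": 0, "rz": -0.004, "gripper": 1}, {"tx": -0.08, "ty": 0.01, "tz": 0, "rx": 0, "ry": 0, "rz": -0.004, "gripper": 1}, {"tx": -0.11, "ty": 0.012, "tz": 0, "rx": 0, "ry": 0, "rz": 0, "gripper": 1}, {"tx": -0.11, "ty": 0.012, "tz": 0, "rx": 0, "ry": 0, "rz": 0, "gripper": 1}, {"tx": -0.11, "ty": 0.012, "tz": 0, "rx": 0, "ry": 0, "rz": 0, "gripper": 1}, {"tx": -0.11, "ty": 0.012, "tz": 0, "rx": 0, "ry": 0, "rz": 0, "gripper": 1}, {"tx": -0.11, "ty": 0.012, "tz": 0, "rx": 0, "ry": 0, "rz": 0, "gripper": 1}, {"tx": -0.11, "ty": 0.012, "tz": 0, "rx": 0, "ry": 0, "rz": 0, "gripper": 1}, {"tx": -0.11, "ty": 0.012, "tz": 0, "rx": 0, "ry": 0, "rz": 0, "gripper": 1}, {"tx": -0.11, "ty": 0.012, "tz": 0, "rx": 0, "ry": 0, "rz": 0, "gripper": 1}, {"tx": -0.11, "ty": 0.012, "tz": 0, "rx": 0, "ry": 0, "rz": 0, "gripper": 1}, {"tx": -0.11, "ty": 0.012, "tz": 0, "rx": 0, "ry": 0, "rz": 0, "gripper": 1}], grip_force=50)

```text
time_s: 5.7
ee_pos: [457.7, -275.9, 152.4]
ee_rot: [-179.7, -0.2, 88.0]
force: [0.7, 0.8, -6.9]
gripper_width: 30.7
gripper_force: 50.0
```

Call:
send_rows(motion=[{"tx": -0.04, "ty": 0.012, "tz": 0, "rx": 0, "ry": 0, "rz": 0, "gripper": 1}, {"tx": -0.02, "ty": 0, "tz": 0, "rx": 0, "ry": 0, "rz": 0, "gripper": 1}, {"tx": 0, "ty": 0, "tz": 0, "rx": 0, "ry": 0, "rz": 0, "gripper": 1}, {"tx": 0, "ty": 0, "tz": 0, "rx": 0, "ry": 0, "rz": 0, "gripper": 1}], grip_force=50)

```text
time_s: 6.2
ee_pos: [464.2, -304.3, 153.7]
ee_rot: [-179.9, -0.1, 88.1]
force: [0.0, 0.4, -7.3]
gripper_width: 30.5
gripper_force: 50.0
```

Call:
send_rows(motion=[{"tx": -0.008, "ty": -0.003, "tz": 0.06, "rx": 0, "ry": 0, "rz": 0, "gripper": 1}, {"tx": 0, "ty": 0, "tz": 0.07, "rx": 0, "ry": 0, "rz": 0, "gripper": 1}, {"tx": 0, "ty": 0, "tz": 0.06, "rx": 0, "ry": 0, "rz": 0, "gripper": 1}, {"tx": 0, "ty": 0, "tz": 0.025, "rx": 0, "ry": 0, "rz": 0, "gripper": 1}, {"tx": 0, "ty": 0, "tz": 0.006, "rx": 0, "ry": 0, "rz": 0, "gripper": 1}, {"tx": 0, "ty": 0, "tz": 0.002, "rx": 0, "ry": 0, "rz": 0, "gripper": 1}, {"tx": 0, "ty": 0, "tz": 0, "rx": 0, "ry": 0, "rz": 0, "gripper": 1}, {"tx": 0, "ty": 0, "tz": 0, "rx": 0, "ry": 0, "rz": 0, "gripper": 1}], grip_force=50)

```text
time_s: 7.2
ee_pos: [463.4, -310.3, 43.2]
ee_rot: [179.9, 0.0, 88.0]
force: [0.4, -0.0, -6.7]
gripper_width: 30.7
gripper_force: 50.0
```

Call:
send_rows(motion=[{"tx": 0, "ty": 0, "tz": 0.003, "rx": 0, "ry": 0, "rz": 0, "gripper": 1}, {"tx": 0, "ty": 0, "tz": 0, "rx": 0, "ry": 0, "rz": 0, "gripper": -1}, {"tx": 0, "ty": 0, "tz": 0, "rx": 0, "ry": 0, "rz": 0, "gripper": -1}, {"tx": 0, "ty": 0, "tz": 0, "rx": 0, "ry": 0, "rz": 0, "gripper": -1}, {"tx": 0, "ty": 0, "tz": 0, "rx": 0, "ry": 0, "rz": 0, "gripper": -1}, {"tx": 0, "ty": 0, "tz": -0.03, "rx": 0, "ry": 0, "rz": 0, "gripper": -1}, {"tx": 0, "ty": 0, "tz": -0.08, "rx": 0, "ry": 0, "rz": 0, "gripper": -1}, {"tx": 0, "ty": 0, "tz": -0.1, "rx": 0, "ry": 0, "rz": 0, "gripper": -1}, {"tx": 0.08, "ty": 0.06, "tz": -0.06, "rx": 0, "ry": 0, "rz": 0, "gripper": -1}, {"tx": 0.08, "ty": 0.06, "tz": 0, "rx": 0, "ry": 0, "rz": 0, "gripper": -1}, {"tx": 0.08, "ty": 0.06, "tz": 0, "rx": 0, "ry": 0, "rz": 0, "gripper": -1}, {"tx": 0.08, "ty": 0.06, "tz": 0, "rx": 0, "ry": 0, "rz": 0, "gripper": -1}], grip_force=50)

```text
time_s: 8.7
ee_pos: [589.6, -153.1, 177.4]
ee_rot: [179.9, 0.0, 88.0]
force: [0.5, -0.2, 0.9]
gripper_width: 91.1
gripper_force: 0.0
```

Call:
send_rows(motion=[{"tx": 0.08, "ty": 0.04, "tz": 0, "rx": 0, "ry": 0, "rz": 0, "gripper": -1}, {"tx": 0.02, "ty": 0.005, "tz": 0, "rx": 0, "ry": 0, "rz": 0, "gripper": -1}, {"tx": 0, "ty": 0, "tz": 0, "rx": 0, "ry": 0, "rz": 0, "gripper": -1}, {"tx": 0, "ty": 0, "tz": 0, "rx": 0, "ry": 0, "rz": 0, "gripper": -1}], grip_force=40)

```text
time_s: 9.2
ee_pos: [612.2, -106.3, 176.3]
ee_rot: [180.0, 0.0, 87.9]
force: [-0.1, -0.2, 0.1]
gripper_width: 91.0
gripper_force: 0.0
```

```bash
python3 - <<'E'
from h import *
f=snap('side','s1.png'); f=snap('top','t1.png')
a=cv2.imread('pics/s1.png')[160:370,250:450]; b=cv2.imread('pics/t1.png')[150:290,290:490]
cv2.imwrite('pics/v1.png',np.hstack([cv2.resize(a,(400,420)),cv2.resize(cv2.copyMakeBorder(b,0,70,0,0,0),(400,420))]))
print(env.state()['ee_pos'],env.state()['ee_rot'],env.state()['gripper_width'])
E
```

```text
[ 612.22416371 -106.37867174  176.21494849] [1.79996035e+02 1.28008204e-02 8.78945203e+01] 91.4406524200224
```

View pics/v1.png

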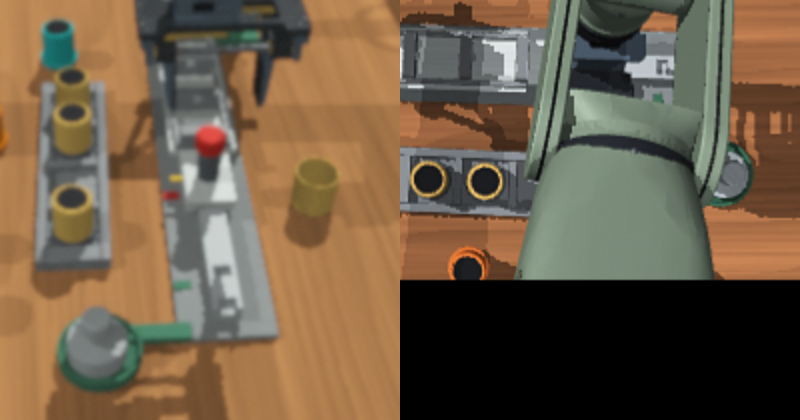

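The counterweight sits in the pan. Now the knob.

Call:
send_rows(motion=[{"tx": 0.028, "ty": -0.003, "tz": 0.02, "rx": 0, "ry": 0, "rz": 0, "gripper": -1}, {"tx": 0, "ty": 0, "tz": 0.07, "rx": 0, "ry": 0, "rz": 0, "gripper": -1}, {"tx": 0, "ty": 0, "tz": 0.07, "rx": 0, "ry": 0, "rz": 0, "gripper": -1}, {"tx": 0, "ty": 0, "tz": 0.018, "rx": 0, "ry": 0, "rz": 0, "gripper": -1}, {"tx": 0, "ty": 0, "tz": 0, "rx": 0, "ry": 0, "rz": 0, "gripper": 1}, {"tx": 0, "ty": 0, "tz": 0, "rx": 0, "ry": 0, "rz": 0, "gripper": 1}, {"tx": 0, "ty": 0, "tz": 0, "rx": 0, "ry": 0, "rz": 0, "gripper": 1}, {"tx": 0, "ty": 0, "tz": 0, "rx": 0, "ry": 0, "rz": 0, "gripper": 1}, {"tx": 0, "ty": 0, "tz": 0, "rx": 0, "ry": 0, "rz": 0, "gripper": 1}, {"tx": 0, "ty": 0, "tz": 0, "rx": 0, "ry": 0, "rz": 0, "gripper": 1}, {"tx": 0, "ty": 0, "tz": 0, "rx": 0, "ry": 0, "rz": 0, "gripper": 1}, {"tx": 0, "ty": 0, "tz": 0, "rx": 0, "ry": 0, "rz": 0, "gripper": 1}], grip_force=40)

```text
time_s: 10.8
ee_pos: [615.1, -91.3, 87.3]
ee_rot: [179.6, 0.0, 88.0]
force: [8.1, -1.3, -4.4]
gripper_width: 34.9
gripper_force: 40.0
```

Call:
send_rows(motion=[{"tx": 0, "ty": 0, "tz": 0, "rx": 0, "ry": 0, "rz": 0, "gripper": 1}, {"tx": 0, "ty": 0, "tz": 0, "rx": 0, "ry": 0, "rz": 0, "gripper": 1}], grip_force=40)

```text
time_s: 11.05
ee_pos: [615.0, -91.3, 87.3]
ee_rot: [179.6, 0.0, 88.0]
force: [7.5, -0.2, -3.1]
gripper_width: 34.7
gripper_force: 40.0
```

Call:
send_rows(motion=[{"tx": 0, "ty": 0.007, "tz": 0, "rx": 0, "ry": 0, "rz": 0, "gripper": 1}, {"tx": 0, "ty": 0, "tz": -0.015, "rx": 0, "ry": 0, "rz": 0, "gripper": 1}, {"tx": 0, "ty": 0, "tz": -0.016, "rx": 0, "ry": 0, "rz": 0, "gripper": 1}, {"tx": 0, "ty": 0, "tz": 0, "rx": 0, "ry": 0, "rz": 0, "gripper": 1}, {"tx": 0, "ty": 0, "tz": 0, "rx": 0, "ry": 0, "rz": 0, "gripper": 1}], grip_force=50)

```text
time_s: 11.68
ee_pos: [615.1, -91.2, 101.9]
ee_rot: [-180.0, -0.0, 88.0]
force: [4.2, -0.9, -10.8]
gripper_width: 34.3
gripper_force: 50.0
```

Call:
send_rows(motion=[{"tx": -0.02, "ty": 0.002, "tz": 0, "rx": 0, "ry": 0, "rz": 0, "gripper": 1}, {"tx": -0.03, "ty": 0, "tz": 0, "rx": 0, "ry": 0, "rz": 0, "gripper": 1}, {"tx": -0.03, "ty": 0, "tz": 0, "rx": 0, "ry": 0, "rz": 0, "gripper": 1}, {"tx": -0.03, "ty": 0, "tz": 0, "rx": 0, "ry": 0, "rz": 0, "gripper": 1}, {"tx": -0.03, "ty": 0, "tz": 0, "rx": 0, "ry": 0, "rz": 0, "gripper": 1}, {"tx": -0.03, "ty": 0, "tz": 0, "rx": 0, "ry": 0, "rz": 0, "gripper": 1}, {"tx": -0.03, "ty": 0, "tz": 0, "rx": 0, "ry": 0, "rz": 0, "gripper": 1}, {"tx": -0.03, "ty": 0, "tz": 0, "rx": 0, "ry": 0, "rz": 0, "gripper": 1}, {"tx": -0.03, "ty": 0, "tz": 0, "rx": 0, "ry": 0, "rz": 0, "gripper": 1}, {"tx": -0.02, "ty": 0, "tz": 0, "rx": 0, "ry": 0, "rz": 0, "gripper": 1}, {"tx": 0, "ty": 0, "tz": 0, "rx": 0, "ry": 0, "rz": 0, "gripper": 1}, {"tx": 0, "ty": 0, "tz": 0, "rx": 0, "ry": 0, "rz": 0, "gripper": 1}], grip_force=50)

```text
time_s: 13.18
ee_pos: [609.4, -233.6, 101.9]
ee_rot: [-179.8, 0.1, 88.0]
force: [-5.5, -1.7, -10.3]
gripper_width: 34.9
gripper_force: 50.0
```

Call:
send_rows(motion=[{"tx": 0.004, "ty": -0.005, "tz": 0, "rx": 0, "ry": 0, "rz": 0, "gripper": 1}, {"tx": 0, "ty": 0, "tz": 0, "rx": 0, "ry": 0, "rz": 0, "gripper": 1}, {"tx": 0, "ty": 0, "tz": 0, "rx": 0, "ry": 0, "rz": 0, "gripper": 1}, {"tx": 0, "ty": 0, "tz": 0.012, "rx": 0, "ry": 0, "rz": 0, "gripper": 1}, {"tx": 0, "ty": 0, "tz": 0.008, "rx": 0, "ry": 0, "rz": 0, "gripper": 1}, {"tx": 0, "ty": 0, "tz": 0.004, "rx": 0, "ry": 0, "rz": 0, "gripper": 1}, {"tx": 0, "ty": 0, "tz": 0, "rx": 0, "ry": 0, "rz": 0, "gripper": 1}, {"tx": 0, "ty": 0, "tz": 0, "rx": 0, "ry": 0, "rz": 0, "gripper": 1}], grip_force=50)

```text
time_s: 14.18
ee_pos: [609.4, -229.1, 90.8]
ee_rot: [179.9, 0.0, 88.0]
force: [1.7, -1.7, -7.8]
gripper_width: 34.4
gripper_force: 50.0
```

Call:
send_rows(motion=[{"tx": 0, "ty": 0, "tz": 0.008, "rx": 0, "ry": 0, "rz": 0, "gripper": 1}, {"tx": 0, "ty": 0, "tz": 0, "rx": 0, "ry": 0, "rz": 0, "gripper": 1}, {"tx": 0, "ty": 0, "tz": 0, "rx": 0, "ry": 0, "rz": 0, "gripper": 1}], grip_force=50)

```text
time_s: 14.55
ee_pos: [609.5, -229.1, 87.3]
ee_rot: [179.9, 0.0, 88.0]
force: [0.5, 0.1, -0.7]
gripper_width: 34.7
gripper_force: 50.0
```

Call:
send_rows(motion=[{"tx": 0, "ty": 0, "tz": 0, "rx": 0, "ry": 0, "rz": 0, "gripper": -1}, {"tx": 0, "ty": 0, "tz": 0, "rx": 0, "ry": 0, "rz": 0, "gripper": -1}, {"tx": 0, "ty": 0, "tz": 0, "rx": 0, "ry": 0, "rz": 0, "gripper": -1}, {"tx": 0, "ty": 0, "tz": 0, "rx": 0, "ry": 0, "rz": 0, "gripper": -1}, {"tx": 0, "ty": 0, "tz": -0.04, "rx": 0, "ry": 0, "rz": 0, "gripper": -1}, {"tx": 0, "ty": 0, "tz": -0.1, "rx": 0, "ry": 0, "rz": 0, "gripper": -1}, {"tx": 0, "ty": -0.05, "tz": -0.05, "rx": 0, "ry": 0, "rz": 0, "gripper": -1}, {"tx": 0, "ty": -0.1, "tz": 0, "rx": 0, "ry": 0, "rz": 0, "gripper": -1}, {"tx": 0, "ty": -0.1, "tz": 0, "rx": 0, "ry": 0, "rz": 0, "gripper": -1}, {"tx": 0, "ty": -0.06, "tz": 0, "rx": 0, "ry": 0, "rz": 0, "gripper": -1}, {"tx": 0, "ty": 0, "tz": 0, "rx": 0, "ry": 0, "rz": 0, "gripper": -1}], grip_force=50)

```text
time_s: 15.92
ee_pos: [452.3, -223.4, 181.9]
ee_rot: [-180.0, -0.0, 87.9]
force: [1.1, -0.8, 0.9]
gripper_width: 91.2
gripper_force: 0.0
```

```bash
python3 - <<'E'
from h import *
f=snap('side','s2.png'); f=snap('top','t2.png')
a=cv2.imread('pics/s2.png')[145:345,300:400]; b=cv2.imread('pics/t2.png')[140:280,220:480]
cv2.imwrite('pics/v2.png',np.vstack([cv2.resize(b,None,fx=3,fy=3,interpolation=2)]))
cv2.imwrite('pics/v3.png',cv2.resize(a,None,fx=3,fy=3,interpolation=2))
print(env.state()['ee_pos'])
E
```

```text
[ 454.83449744 -223.9280855   181.8616776 ]
```

View pics/v2.png

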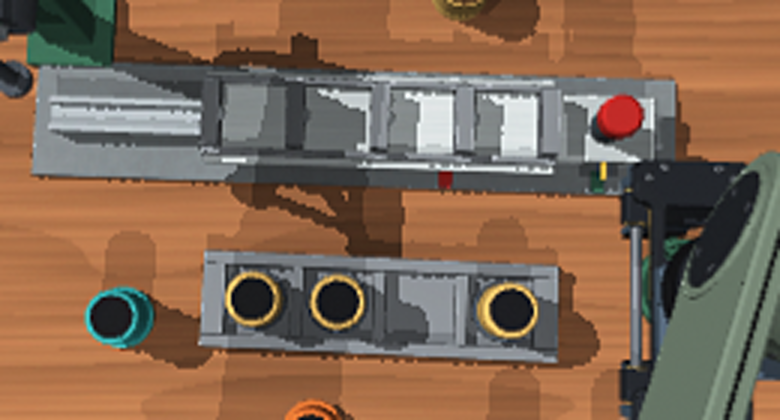

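```bash
python3 - <<'E'
from h import *
np.set_printoptions(suppress=True,precision=1)
f=snap('top')
for fn,nm in(('t2','top'),('top0','top'),('s2','side'),('side0','side')):
    im=cv2.imread(f'pics/{fn}.png').astype(int); B,G,R=im[...,0],im[...,1],im[...,2]
    m=((R>150)&(G<60)&(B<60)).astype(np.uint8)
    n,l,s,c=cv2.connectedComponentsWithStats(m); k=1+s[1:,4].argmax()
    g=f if nm=='top' else snap('side')
    print(fn,s[k],c[k],'z113',onz(g,*c[k],113),'z104',onz(g,*c[k],104))
P=lambda x,y,z: onz(f,*crop2full(x,y,220,140,3),z)
for x in (210,295,380,465,550): print('wall',P(x,117,72)[:2])
for q in((206,82),(206,153),(556,92),(556,163)): print('y-wall end',P(*q,72)[:2])
for q in((252,298),(337,301),(508,310)): print('core',P(*q,68)[:2])
E
```

```text
t2 [419 172  15  12 134] [426.4 177.7] z113 [ 607.7 -228.6  113. ] z104 [ 609.4 -230.8  104. ]
top0 [366 170  13  14 136] [371.8 176.3] z113 [612.7 -92.  113. ] z104 [614.4 -92.9 104. ]
s2 [356 271  15   6  22] [362.7 274.3] z113 [ 606.7 -244.6  113. ] z104 [ 608.7 -236.8  104. ]
side0 [349 228  13   4  20] [354.3 230.2] z113 [ 611.2 -108.1  113. ] z104 [613.3 -98.5 104. ]
wall [616.  120.5]
wall [615.3  45.5]
wall [614.6 -29.2]
wall [ 613.9 -103.7]
wall [ 613.2 -177.9]
y-wall end [647.4 124.2]
y-wall end [583.9 123.9]
y-wall end [ 635.4 -183.8]
y-wall end [ 572.5 -181.9]
core [456.9  83.5]
core [453.9   9.7]
core [ 445.4 -137.8]
```

View pics/v3.png

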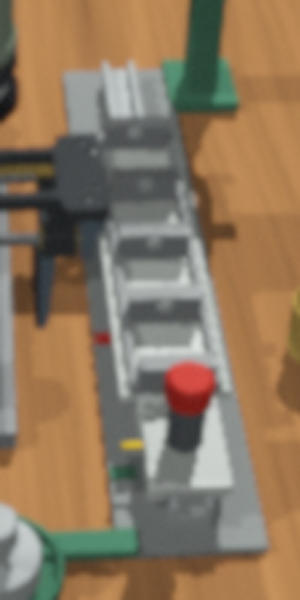

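Pinned at the green mark (pointer aligned, TCP back at 87.3). Now the first core, into socket 1.

Call:
send_rows(motion=[{"tx": 0.09, "ty": -0.012, "tz": 0, "rx": 0, "ry": 0, "rz": 0, "gripper": -1}, {"tx": 0.081, "ty": -0.01, "tz": 0, "rx": 0, "ry": 0, "rz": 0, "gripper": -1}, {"tx": 0, "ty": 0, "tz": 0.1, "rx": 0, "ry": 0, "rz": 0, "gripper": -1}, {"tx": 0, "ty": 0, "tz": 0.1, "rx": 0, "ry": 0, "rz": 0, "gripper": -1}, {"tx": 0, "ty": 0, "tz": 0.08, "rx": 0, "ry": 0, "rz": 0, "gripper": -1}, {"tx": 0, "ty": 0, "tz": 0.03, "rx": 0, "ry": 0, "rz": 0, "gripper": -1}, {"tx": 0, "ty": 0, "tz": 0, "rx": 0, "ry": 0, "rz": 0, "gripper": 1}, {"tx": 0, "ty": 0, "tz": 0, "rx": 0, "ry": 0, "rz": 0, "gripper": 1}, {"tx": 0, "ty": 0, "tz": 0, "rx": 0, "ry": 0, "rz": 0, "gripper": 1}, {"tx": 0, "ty": 0, "tz": 0, "rx": 0, "ry": 0, "rz": 0, "gripper": 1}, {"tx": 0, "ty": 0, "tz": 0, "rx": 0, "ry": 0, "rz": 0, "gripper": 1}, {"tx": 0, "ty": 0, "tz": 0, "rx": 0, "ry": 0, "rz": 0, "gripper": 1}], grip_force=50)

```text
time_s: 17.68
ee_pos: [446.7, -138.0, 27.0]
ee_rot: [179.9, 0.0, 88.0]
force: [0.1, -0.9, 4.3]
gripper_width: 47.1
gripper_force: 50.0
```

Call:
send_rows(motion=[{"tx": 0, "ty": 0, "tz": 0, "rx": 0, "ry": 0, "rz": 0, "gripper": 1}, {"tx": 0, "ty": 0, "tz": 0, "rx": 0, "ry": 0, "rz": 0, "gripper": 1}], grip_force=50)

```text
time_s: 17.92
ee_pos: [446.6, -138.0, 27.0]
ee_rot: [179.9, 0.0, 88.0]
force: [0.2, -0.6, 5.9]
gripper_width: 47.1
gripper_force: 50.0
```

Call:
send_rows(motion=[{"tx": 0, "ty": 0, "tz": -0.04, "rx": 0, "ry": 0, "rz": 0, "gripper": 1}, {"tx": 0, "ty": 0, "tz": -0.08, "rx": 0, "ry": 0, "rz": 0, "gripper": 1}, {"tx": 0, "ty": 0, "tz": -0.08, "rx": 0, "ry": 0, "rz": 0, "gripper": 1}, {"tx": 0, "ty": 0.05, "tz": 0, "rx": 0, "ry": 0, "rz": 0, "gripper": 1}, {"tx": 0, "ty": 0.08, "tz": 0, "rx": 0, "ry": 0, "rz": 0, "gripper": 1}, {"tx": 0.006, "ty": 0.08, "tz": 0, "rx": 0, "ry": 0, "rz": 0, "gripper": 1}, {"tx": 0, "ty": 0.08, "tz": 0, "rx": 0, "ry": 0, "rz": 0, "gripper": 1}, {"tx": 0, "ty": 0.042, "tz": 0, "rx": 0, "ry": 0, "rz": 0, "gripper": 1}, {"tx": 0, "ty": 0, "tz": 0, "rx": 0, "ry": 0, "rz": 0, "gripper": 1}, {"tx": 0, "ty": 0, "tz": 0, "rx": 0, "ry": 0, "rz": 0, "gripper": 1}, {"tx": 0, "ty": 0, "tz": 0, "rx": 0, "ry": 0, "rz": 0, "gripper": 1}], grip_force=50)

```text
time_s: 19.3
ee_pos: [610.7, -140.5, 126.2]
ee_rot: [-179.9, -0.0, 88.0]
force: [-0.4, 0.5, -3.3]
gripper_width: 46.9
gripper_force: 50.0
```

```bash
python3 - <<'E'
from h import *
f=snap('side','s3.png'); t=snap('top','t3.png')
a=cv2.imread('pics/s3.png')[160:300,300:440]
cv2.imwrite('pics/v4.png',cv2.resize(a,None,fx=4,fy=4,interpolation=2))
s=env.state();print(s['ee_pos'],s['force'],s['gripper_width'])
E
```

```text
[ 611.24919463 -140.63857766  126.56109748] [-0.42361713  0.32011808 -4.28025429] 47.53722282491439
```

View pics/v4.png

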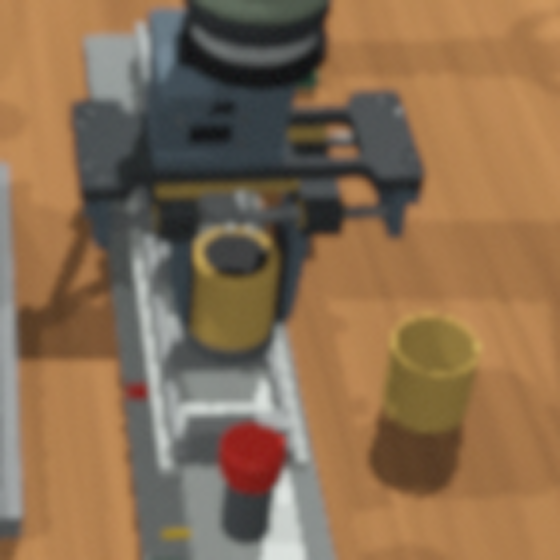

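```bash
python3 - <<'E'
from h import *
np.set_printoptions(suppress=True,precision=1)
f=snap('side')
Q=lambda x,y,z: onz(f,*crop2full(x,y,300,160,4),z)
print('core top',Q(236,254,167.5),'knob top',Q(252,443,113))
print('proj pred core top',(proj(f,[611.3,-140.6,167.5])-[300,160])*4,'knob top',(proj(f,[609.5,-230.5,113])-[300,160])*4)
print('xwall tops',Q(160,440,54),Q(300,440,54), 'y wall',Q(228,411,72))
E
```

```text
core top [ 611.6 -144.   167.5] knob top [ 608.4 -233.6  113. ]
proj pred core top [233.  248.4] knob top [251.5 437. ]
xwall tops [ 569.8 -174.    54. ] [ 650.1 -181.7   54. ] y wall [ 608.6 -171.8   72. ]
```

Call:
send_rows(motion=[{"tx": 0, "ty": 0.002, "tz": 0.04, "rx": 0, "ry": 0, "rz": 0, "gripper": 1}, {"tx": 0, "ty": 0, "tz": 0.03, "rx": 0, "ry": 0, "rz": 0, "gripper": 1}, {"tx": 0, "ty": 0, "tz": 0.01, "rx": 0, "ry": 0, "rz": 0, "gripper": 1}, {"tx": 0, "ty": 0, "tz": 0.01, "rx": 0, "ry": 0, "rz": 0, "gripper": 1}, {"tx": 0, "ty": 0, "tz": 0, "rx": 0, "ry": 0, "rz": 0, "gripper": 1}, {"tx": 0, "ty": 0, "tz": 0, "rx": 0, "ry": 0, "rz": 0, "gripper": 1}], grip_force=50)

```text
time_s: 20.2
ee_pos: [613.4, -140.7, 81.7]
ee_rot: [179.9, -0.0, 88.0]
force: [-0.8, -0.4, -3.9]
gripper_width: 47.5
gripper_force: 50.0
```

Call:
send_rows(motion=[{"tx": 0, "ty": 0, "tz": 0.008, "rx": 0, "ry": 0, "rz": 0, "gripper": 1}, {"tx": 0, "ty": 0, "tz": 0.008, "rx": 0, "ry": 0, "rz": 0, "gripper": 1}, {"tx": 0, "ty": 0, "tz": 0.008, "rx": 0, "ry": 0, "rz": 0, "gripper": 1}, {"tx": 0, "ty": 0, "tz": 0, "rx": 0, "ry": 0, "rz": 0, "gripper": 1}, {"tx": 0, "ty": 0, "tz": 0, "rx": 0, "ry": 0, "rz": 0, "gripper": 1}], grip_force=60)

```text
time_s: 20.82
ee_pos: [612.0, -140.5, 68.4]
ee_rot: [-179.8, -0.0, 88.0]
force: [-0.5, 0.2, -4.8]
gripper_width: 47.0
gripper_force: 60.0
```

Call:
send_rows(motion=[{"tx": 0, "ty": 0, "tz": 0.006, "rx": 0, "ry": 0, "rz": 0, "gripper": 1}, {"tx": 0, "ty": 0, "tz": 0.004, "rx": 0, "ry": 0, "rz": 0, "gripper": 1}, {"tx": 0, "ty": 0, "tz": 0, "rx": 0, "ry": 0, "rz": 0, "gripper": 1}, {"tx": 0, "ty": 0, "tz": 0, "rx": 0, "ry": 0, "rz": 0, "gripper": 1}], grip_force=60)

```text
time_s: 21.32
ee_pos: [613.0, -140.6, 65.0]
ee_rot: [180.0, -0.0, 88.0]
force: [-2.6, 1.6, 2.6]
gripper_width: 46.9
gripper_force: 60.0
```

Call:
send_rows(motion=[{"tx": 0, "ty": 0, "tz": 0.006, "rx": 0, "ry": 0, "rz": 0, "gripper": 1}, {"tx": 0, "ty": 0, "tz": 0.004, "rx": 0, "ry": 0, "rz": 0, "gripper": 1}, {"tx": 0, "ty": 0, "tz": 0, "rx": 0, "ry": 0, "rz": 0, "gripper": 1}, {"tx": 0, "ty": 0, "tz": 0, "rx": 0, "ry": 0, "rz": 0, "gripper": 1}], grip_force=60)

```text
time_s: 21.82
ee_pos: [613.0, -141.1, 64.9]
ee_rot: [179.9, 0.1, 88.0]
force: [-9.6, 1.6, 26.4]
gripper_width: 47.3
gripper_force: 60.0
```

Call:
send_rows(motion=[{"tx": 0, "ty": 0, "tz": -0.008, "rx": 0, "ry": 0, "rz": 0, "gripper": 1}, {"tx": 0, "ty": 0, "tz": 0, "rx": 0, "ry": 0, "rz": 0, "gripper": -1}, {"tx": 0, "ty": 0, "tz": 0, "rx": 0, "ry": 0, "rz": 0, "gripper": -1}, {"tx": 0, "ty": 0, "tz": 0, "rx": 0, "ry": 0, "rz": 0, "gripper": -1}, {"tx": 0, "ty": 0, "tz": 0, "rx": 0, "ry": 0, "rz": 0, "gripper": -1}, {"tx": 0, "ty": 0, "tz": 0, "rx": 0, "ry": 0, "rz": 0, "gripper": -1}, {"tx": 0, "ty": 0, "tz": -0.05, "rx": 0, "ry": 0, "rz": 0, "gripper": -1}, {"tx": 0, "ty": 0, "tz": -0.1, "rx": 0, "ry": 0, "rz": 0, "gripper": -1}, {"tx": 0, "ty": -0.1, "tz": 0, "rx": 0, "ry": 0, "rz": 0, "gripper": -1}, {"tx": 0.09, "ty": -0.1, "tz": 0, "rx": 0, "ry": 0, "rz": 0, "gripper": -1}, {"tx": 0.1, "ty": -0.1, "tz": 0, "rx": 0, "ry": 0, "rz": 0, "gripper": -1}, {"tx": 0, "ty": 0, "tz": 0, "rx": 0, "ry": 0, "rz": 0, "gripper": -1}], grip_force=50)

```text
time_s: 23.32
ee_pos: [471.8, -47.6, 138.4]
ee_rot: [-179.8, -0.0, 88.2]
force: [0.9, 0.3, 0.1]
gripper_width: 91.5
gripper_force: 0.0
```

```bash
python3 - <<'E'
from h import *
f=snap('side','s4.png')
a=cv2.imread('pics/s4.png')[140:340,220:460]
cv2.imwrite('pics/v5.png',cv2.resize(a,None,fx=3,fy=3,interpolation=2))
s=env.state();print(s['ee_pos'],s['ee_rot'],s['gripper_width'])
E
```

```text
[474.49979728 -48.86415066 138.89259282] [1.79959233e+02 7.11758725e-03 8.81112366e+01] 90.89615671356111
```

View pics/v5.png

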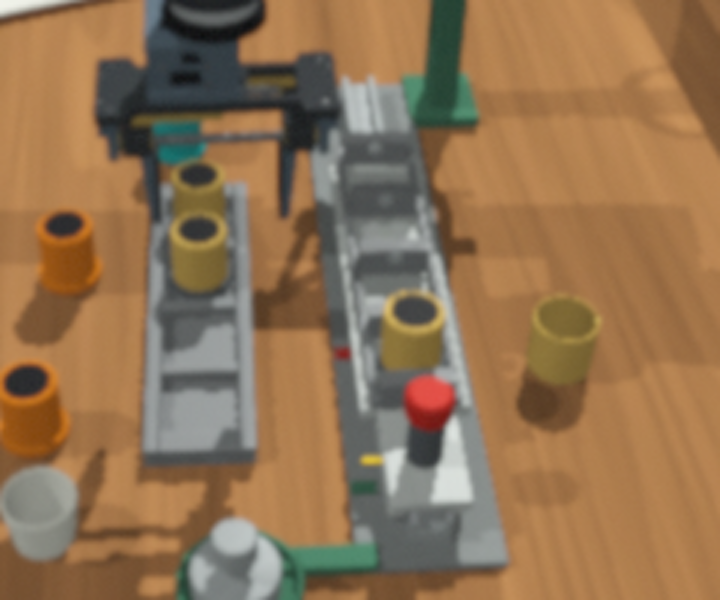

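Core 1 stands low and upright in socket 1; the other two are unchanged. Next core B goes into socket 2.

Call:
send_rows(motion=[{"tx": 0.07, "ty": -0.03, "tz": 0, "rx": 0, "ry": 0, "rz": 0, "gripper": -1}, {"tx": 0.045, "ty": -0.008, "tz": 0, "rx": 0, "ry": 0, "rz": 0, "gripper": -1}, {"tx": 0, "ty": 0, "tz": 0.07, "rx": 0, "ry": 0, "rz": 0.004, "gripper": -1}, {"tx": 0, "ty": 0, "tz": 0.08, "rx": 0, "ry": 0, "rz": 0, "gripper": -1}, {"tx": 0, "ty": 0, "tz": 0.06, "rx": 0, "ry": 0, "rz": 0, "gripper": -1}, {"tx": 0, "ty": 0, "tz": 0.014, "rx": 0, "ry": 0, "rz": 0, "gripper": -1}, {"tx": 0, "ty": 0, "tz": 0, "rx": 0, "ry": 0, "rz": 0, "gripper": 1}, {"tx": 0, "ty": 0, "tz": 0, "rx": 0, "ry": 0, "rz": 0, "gripper": 1}, {"tx": 0, "ty": 0, "tz": 0, "rx": 0, "ry": 0, "rz": 0, "gripper": 1}, {"tx": 0, "ty": 0, "tz": 0, "rx": 0, "ry": 0, "rz": 0, "gripper": 1}, {"tx": 0, "ty": 0, "tz": 0, "rx": 0, "ry": 0, "rz": 0, "gripper": 1}, {"tx": 0, "ty": 0, "tz": 0, "rx": 0, "ry": 0, "rz": 0, "gripper": 1}], grip_force=50)

```text
time_s: 24.88
ee_pos: [457.0, 8.4, 26.7]
ee_rot: [-179.8, 0.0, 87.9]
force: [-3.9, -0.1, 5.9]
gripper_width: 47.6
gripper_force: 50.0
```

Call:
send_rows(motion=[{"tx": 0, "ty": 0, "tz": 0, "rx": 0, "ry": 0, "rz": 0, "gripper": 1}, {"tx": 0, "ty": 0, "tz": 0, "rx": 0, "ry": 0, "rz": 0, "gripper": 1}], grip_force=50)

```text
time_s: 25.12
ee_pos: [457.0, 8.4, 26.6]
ee_rot: [-179.8, -0.0, 87.9]
force: [-4.8, 0.5, 5.9]
gripper_width: 47.3
gripper_force: 50.0
```

Call:
send_rows(motion=[{"tx": 0, "ty": 0, "tz": -0.04, "rx": 0, "ry": 0, "rz": 0, "gripper": 1}, {"tx": 0, "ty": 0, "tz": -0.08, "rx": 0, "ry": 0, "rz": 0, "gripper": 1}, {"tx": 0, "ty": 0, "tz": -0.08, "rx": 0, "ry": 0, "rz": 0, "gripper": 1}, {"tx": -0.039, "ty": 0.05, "tz": 0, "rx": 0, "ry": 0, "rz": 0, "gripper": 1}, {"tx": -0.04, "ty": 0.08, "tz": 0, "rx": 0, "ry": 0, "rz": 0, "gripper": 1}, {"tx": -0.04, "ty": 0.08, "tz": 0, "rx": 0, "ry": 0, "rz": 0, "gripper": 1}, {"tx": -0.02, "ty": 0.07, "tz": 0, "rx": 0, "ry": 0, "rz": 0, "gripper": 1}, {"tx": 0, "ty": 0.038, "tz": 0, "rx": 0, "ry": 0, "rz": 0, "gripper": 1}, {"tx": 0, "ty": 0, "tz": 0, "rx": 0, "ry": 0, "rz": 0, "gripper": 1}, {"tx": 0, "ty": 0, "tz": 0, "rx": 0, "ry": 0, "rz": 0, "gripper": 1}, {"tx": 0, "ty": 0, "tz": 0, "rx": 0, "ry": 0, "rz": 0, "gripper": 1}], grip_force=50)

```text
time_s: 26.5
ee_pos: [613.7, -66.7, 126.3]
ee_rot: [-179.9, -0.0, 87.9]
force: [-0.1, -0.2, -3.7]
gripper_width: 47.8
gripper_force: 50.0
```

```bash
python3 - <<'E'
from h import *
f=snap('side','s5.png')
a=cv2.imread('pics/s5.png')[150:290,310:430]
cv2.imwrite('pics/v6.png',cv2.resize(a,None,fx=4,fy=4,interpolation=2))
s=env.state();print(s['ee_pos'],s['force'],s['gripper_width'])
print((proj(f,[s['ee_pos'][0],s['ee_pos'][1],s['ee_pos'][2]+41.5])-[310,150])*4,'c1',(proj(f,[613,-140.8,106])-[310,150])*4)
E
```

```text
[613.95979037 -66.77353369 126.49797416] [-0.04077729  0.09403158 -3.60557242] 47.52703049100808
[175.95838024 202.92121394] c1 [188.89274108 368.41890395]
```

View pics/v6.png

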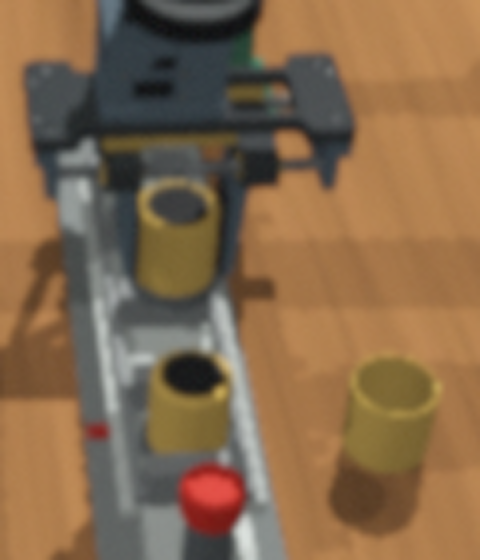

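Call:
send_rows(motion=[{"tx": 0, "ty": 0.003, "tz": 0.04, "rx": 0, "ry": 0, "rz": 0, "gripper": 1}, {"tx": 0, "ty": 0, "tz": 0.03, "rx": 0, "ry": 0, "rz": 0, "gripper": 1}, {"tx": 0, "ty": 0, "tz": 0.01, "rx": 0, "ry": 0, "rz": 0, "gripper": 1}, {"tx": 0, "ty": 0, "tz": 0.008, "rx": 0, "ry": 0, "rz": 0, "gripper": 1}, {"tx": 0, "ty": 0, "tz": 0.008, "rx": 0, "ry": 0, "rz": 0, "gripper": 1}, {"tx": 0, "ty": 0, "tz": 0.008, "rx": 0, "ry": 0, "rz": 0, "gripper": 1}, {"tx": 0, "ty": 0, "tz": 0.008, "rx": 0, "ry": 0, "rz": 0, "gripper": 1}, {"tx": 0, "ty": 0, "tz": 0.008, "rx": 0, "ry": 0, "rz": 0, "gripper": 1}, {"tx": 0, "ty": 0, "tz": 0.004, "rx": 0, "ry": 0, "rz": 0, "gripper": 1}, {"tx": 0, "ty": 0, "tz": 0, "rx": 0, "ry": 0, "rz": 0, "gripper": 1}, {"tx": 0, "ty": 0, "tz": 0, "rx": 0, "ry": 0, "rz": 0, "gripper": 1}], grip_force=60)

```text
time_s: 27.92
ee_pos: [615.5, -66.4, 64.7]
ee_rot: [-179.9, -0.1, 87.9]
force: [-2.9, 2.8, 4.1]
gripper_width: 47.2
gripper_force: 60.0
```

Call:
send_rows(motion=[{"tx": 0, "ty": 0, "tz": 0.006, "rx": 0, "ry": 0, "rz": 0, "gripper": 1}, {"tx": 0, "ty": 0, "tz": 0.003, "rx": 0, "ry": 0, "rz": 0, "gripper": 1}, {"tx": 0, "ty": 0, "tz": 0, "rx": 0, "ry": 0, "rz": 0, "gripper": 1}, {"tx": 0, "ty": 0, "tz": 0, "rx": 0, "ry": 0, "rz": 0, "gripper": 1}], grip_force=60)

```text
time_s: 28.42
ee_pos: [615.5, -66.5, 64.6]
ee_rot: [180.0, -0.0, 87.9]
force: [-11.1, 2.0, 27.2]
gripper_width: 47.6
gripper_force: 60.0
```

Call:
send_rows(motion=[{"tx": 0, "ty": 0, "tz": -0.008, "rx": 0, "ry": 0, "rz": 0, "gripper": 1}, {"tx": 0, "ty": 0, "tz": 0, "rx": 0, "ry": 0, "rz": 0, "gripper": -1}, {"tx": 0, "ty": 0, "tz": 0, "rx": 0, "ry": 0, "rz": 0, "gripper": -1}, {"tx": 0, "ty": 0, "tz": 0, "rx": 0, "ry": 0, "rz": 0, "gripper": -1}, {"tx": 0, "ty": 0, "tz": 0, "rx": 0, "ry": 0, "rz": 0, "gripper": -1}, {"tx": 0, "ty": 0, "tz": 0, "rx": 0, "ry": 0, "rz": 0, "gripper": -1}, {"tx": 0, "ty": 0, "tz": -0.05, "rx": 0, "ry": 0, "rz": 0, "gripper": -1}, {"tx": 0, "ty": 0, "tz": -0.1, "rx": 0, "ry": 0, "rz": 0, "gripper": -1}, {"tx": 0.04, "ty": -0.08, "tz": 0, "rx": 0, "ry": 0, "rz": 0, "gripper": -1}, {"tx": 0.08, "ty": -0.08, "tz": 0, "rx": 0, "ry": 0, "rz": 0, "gripper": -1}, {"tx": 0.08, "ty": -0.08, "tz": 0, "rx": 0, "ry": 0, "rz": 0, "gripper": -1}, {"tx": 0.06, "ty": -0.07, "tz": 0, "rx": 0, "ry": 0, "rz": 0, "gripper": -1}], grip_force=50)

```text
time_s: 29.92
ee_pos: [464.7, 69.8, 139.1]
ee_rot: [180.0, -0.0, 87.9]
force: [1.2, 0.9, -0.0]
gripper_width: 91.4
gripper_force: 0.0
```

Call:
send_rows(motion=[{"tx": 0.028, "ty": -0.016, "tz": 0, "rx": 0, "ry": 0, "rz": 0, "gripper": -1}, {"tx": 0, "ty": 0, "tz": 0, "rx": 0, "ry": 0, "rz": 0, "gripper": -1}, {"tx": 0, "ty": 0, "tz": 0, "rx": 0, "ry": 0, "rz": 0, "gripper": -1}], grip_force=50)

```text
time_s: 30.3
ee_pos: [460.2, 82.4, 139.1]
ee_rot: [179.9, 0.0, 87.8]
force: [0.5, -0.1, 0.0]
gripper_width: 91.0
gripper_force: 0.0
```

```bash
python3 - <<'E'
from h import *
f=snap('side','s6.png')
a=cv2.imread('pics/s6.png')[140:340,220:460]
cv2.imwrite('pics/v7.png',cv2.resize(a,None,fx=3,fy=3,interpolation=2))
s=env.state();print(s['ee_pos'],s['ee_rot'],s['gripper_width'])
E
```

```text
[460.03442199  82.21197213 138.94253628] [1.79952939e+02 8.83492442e-03 8.78142720e+01] 91.41463308393335
```

View pics/v7.png

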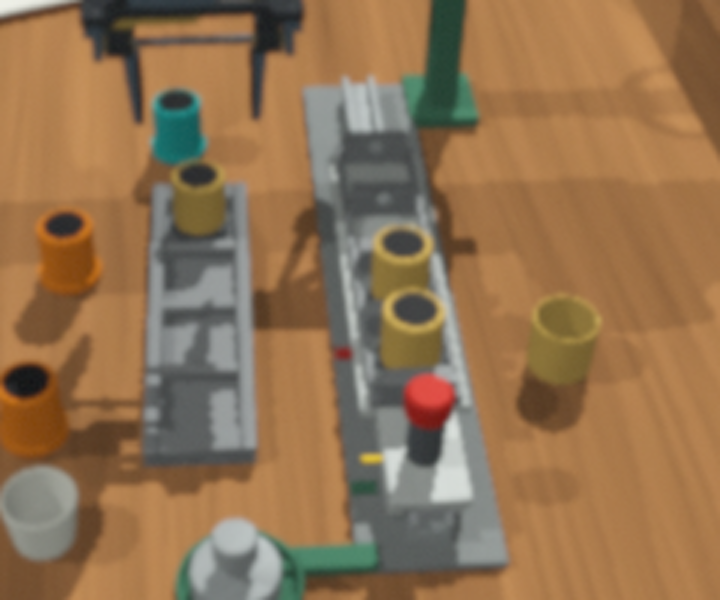

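Two cores are home. Core A is untouched in its pocket; grasp it for socket 3.

Call:
send_rows(motion=[{"tx": 0.002, "ty": -0.005, "tz": 0.07, "rx": 0, "ry": 0, "rz": -0.003, "gripper": -1}, {"tx": 0, "ty": 0, "tz": 0.08, "rx": 0, "ry": 0, "rz": 0, "gripper": -1}, {"tx": 0, "ty": 0, "tz": 0.06, "rx": 0, "ry": 0, "rz": 0, "gripper": -1}, {"tx": 0, "ty": 0, "tz": 0.014, "rx": 0, "ry": 0, "rz": 0, "gripper": -1}, {"tx": 0, "ty": 0, "tz": 0, "rx": 0, "ry": 0, "rz": 0, "gripper": 1}, {"tx": 0, "ty": 0, "tz": 0, "rx": 0, "ry": 0, "rz": 0, "gripper": 1}, {"tx": 0, "ty": 0, "tz": 0, "rx": 0, "ry": 0, "rz": 0, "gripper": 1}, {"tx": 0, "ty": 0, "tz": 0, "rx": 0, "ry": 0, "rz": 0, "gripper": 1}, {"tx": 0, "ty": 0, "tz": 0, "rx": 0, "ry": 0, "rz": 0, "gripper": 1}, {"tx": 0, "ty": 0, "tz": 0, "rx": 0, "ry": 0, "rz": 0, "gripper": 1}, {"tx": 0, "ty": 0, "tz": 0, "rx": 0, "ry": 0, "rz": 0, "gripper": 1}, {"tx": 0, "ty": 0, "tz": 0, "rx": 0, "ry": 0, "rz": 0, "gripper": 1}], grip_force=50)

```text
time_s: 31.85
ee_pos: [457.2, 84.1, 27.5]
ee_rot: [179.9, -0.0, 88.0]
force: [0.6, -0.3, 4.9]
gripper_width: 47.0
gripper_force: 50.0
```

Call:
send_rows(motion=[{"tx": 0, "ty": 0, "tz": -0.04, "rx": 0, "ry": 0, "rz": 0, "gripper": 1}, {"tx": 0, "ty": 0, "tz": -0.08, "rx": 0, "ry": 0, "rz": 0, "gripper": 1}, {"tx": 0, "ty": 0, "tz": -0.08, "rx": 0, "ry": 0, "rz": 0, "gripper": 1}, {"tx": -0.039, "ty": 0.05, "tz": 0, "rx": 0, "ry": 0, "rz": 0, "gripper": 1}, {"tx": -0.04, "ty": 0.08, "tz": 0, "rx": 0, "ry": 0, "rz": 0, "gripper": 1}, {"tx": -0.04, "ty": 0.08, "tz": 0, "rx": 0, "ry": 0, "rz": 0, "gripper": 1}, {"tx": -0.02, "ty": 0.08, "tz": 0, "rx": 0, "ry": 0, "rz": 0, "gripper": 1}, {"tx": 0, "ty": 0.038, "tz": 0, "rx": 0, "ry": 0, "rz": 0, "gripper": 1}, {"tx": 0, "ty": 0, "tz": 0, "rx": 0, "ry": 0, "rz": 0, "gripper": 1}, {"tx": 0, "ty": 0, "tz": 0, "rx": 0, "ry": 0, "rz": 0, "gripper": 1}, {"tx": 0, "ty": 0, "tz": 0, "rx": 0, "ry": 0, "rz": 0, "gripper": 1}], grip_force=50)

```text
time_s: 33.22
ee_pos: [616.4, 9.0, 126.7]
ee_rot: [-179.9, -0.0, 88.0]
force: [-0.3, -0.3, -3.7]
gripper_width: 47.2
gripper_force: 50.0
```

Call:
send_rows(motion=[{"tx": -0.001, "ty": 0.003, "tz": 0.04, "rx": 0, "ry": 0, "rz": 0, "gripper": 1}, {"tx": 0, "ty": 0, "tz": 0.03, "rx": 0, "ry": 0, "rz": 0, "gripper": 1}, {"tx": 0, "ty": 0, "tz": 0.01, "rx": 0, "ry": 0, "rz": 0, "gripper": 1}, {"tx": 0, "ty": 0, "tz": 0.008, "rx": 0, "ry": 0, "rz": 0, "gripper": 1}, {"tx": 0, "ty": 0, "tz": 0.008, "rx": 0, "ry": 0, "rz": 0, "gripper": 1}, {"tx": 0, "ty": 0, "tz": 0.008, "rx": 0, "ry": 0, "rz": 0, "gripper": 1}, {"tx": 0, "ty": 0, "tz": 0.008, "rx": 0, "ry": 0, "rz": 0, "gripper": 1}, {"tx": 0, "ty": 0, "tz": 0.008, "rx": 0, "ry": 0, "rz": 0, "gripper": 1}, {"tx": 0, "ty": 0, "tz": 0.004, "rx": 0, "ry": 0, "rz": 0, "gripper": 1}, {"tx": 0, "ty": 0, "tz": 0, "rx": 0, "ry": 0, "rz": 0, "gripper": 1}, {"tx": 0, "ty": 0, "tz": 0, "rx": 0, "ry": 0, "rz": 0, "gripper": 1}], grip_force=60)

```text
time_s: 34.6
ee_pos: [618.7, 8.3, 65.5]
ee_rot: [-179.9, -0.0, 88.0]
force: [-3.3, 2.7, 5.3]
gripper_width: 47.0
gripper_force: 60.0
```

Call:
send_rows(motion=[{"tx": 0, "ty": 0, "tz": 0.006, "rx": 0, "ry": 0, "rz": 0, "gripper": 1}, {"tx": 0, "ty": 0, "tz": 0.003, "rx": 0, "ry": 0, "rz": 0, "gripper": 1}, {"tx": 0, "ty": 0, "tz": 0, "rx": 0, "ry": 0, "rz": 0, "gripper": 1}, {"tx": 0, "ty": 0, "tz": 0, "rx": 0, "ry": 0, "rz": 0, "gripper": 1}], grip_force=60)

```text
time_s: 35.1
ee_pos: [618.7, 8.3, 65.4]
ee_rot: [180.0, -0.0, 88.0]
force: [-9.3, 2.8, 27.8]
gripper_width: 47.2
gripper_force: 60.0
```

Call:
send_rows(motion=[{"tx": 0, "ty": 0, "tz": -0.008, "rx": 0, "ry": 0, "rz": 0, "gripper": 1}, {"tx": 0, "ty": 0, "tz": 0, "rx": 0, "ry": 0, "rz": 0, "gripper": -1}, {"tx": 0, "ty": 0, "tz": 0, "rx": 0, "ry": 0, "rz": 0, "gripper": -1}, {"tx": 0, "ty": 0, "tz": 0, "rx": 0, "ry": 0, "rz": 0, "gripper": -1}, {"tx": 0, "ty": 0, "tz": 0, "rx": 0, "ry": 0, "rz": 0, "gripper": -1}, {"tx": 0, "ty": 0, "tz": 0, "rx": 0, "ry": 0, "rz": 0, "gripper": -1}, {"tx": 0, "ty": 0, "tz": -0.05, "rx": 0, "ry": 0, "rz": 0, "gripper": -1}, {"tx": 0, "ty": 0, "tz": -0.1, "rx": 0, "ry": 0, "rz": 0, "gripper": -1}, {"tx": 0, "ty": -0.08, "tz": -0.06, "rx": 0, "ry": 0, "rz": 0, "gripper": -1}, {"tx": 0, "ty": -0.1, "tz": 0, "rx": 0, "ry": 0, "rz": 0, "gripper": -1}, {"tx": 0, "ty": -0.1, "tz": 0, "rx": 0, "ry": 0, "rz": 0, "gripper": -1}, {"tx": 0, "ty": 0, "tz": 0, "rx": 0, "ry": 0, "rz": 0, "gripper": -1}], grip_force=50)

```text
time_s: 36.6
ee_pos: [475.5, 13.2, 169.5]
ee_rot: [-179.9, 0.0, 88.0]
force: [1.1, -0.4, -0.2]
gripper_width: 91.1
gripper_force: 0.0
```

```bash
python3 - <<'E'
from h import *
f=snap('side','s7.png'); t=snap('top','t7.png')
a=cv2.imread('pics/s7.png')[140:340,220:420]; b=cv2.imread('pics/t7.png')[120:280,210:480]
b=cv2.resize(b,None,fx=1.48,fy=1.48,interpolation=2)
a=cv2.resize(a,(400,400),interpolation=2)
b=cv2.copyMakeBorder(b,0,400-b.shape[0],0,0,0)[:400,:400]
cv2.imwrite('pics/v8.png',np.hstack([a,b]))
s=env.state();print(s['ee_pos'],s['ee_rot'],s['gripper_width'])
for n,P in dict(c1=[612.8,-141,106],c2=[615.5,-66,106],c3=[618.7,9,106],cw=[462.8,-308.2,70]).items(): print(n,(proj(f,P)-[220,140])*2)
E
```

```text
[479.90105154  13.10774594 170.04974548] [ 1.79872191e+02 -7.07906700e-03  8.79613614e+01] 91.28070109257618
c1 [274.30326132 204.34309131]
c2 [266.06807949 160.74613256]
c3 [259.0127087  121.40406303]
cw [154.17952612 353.64512133]
```

View pics/v8.png

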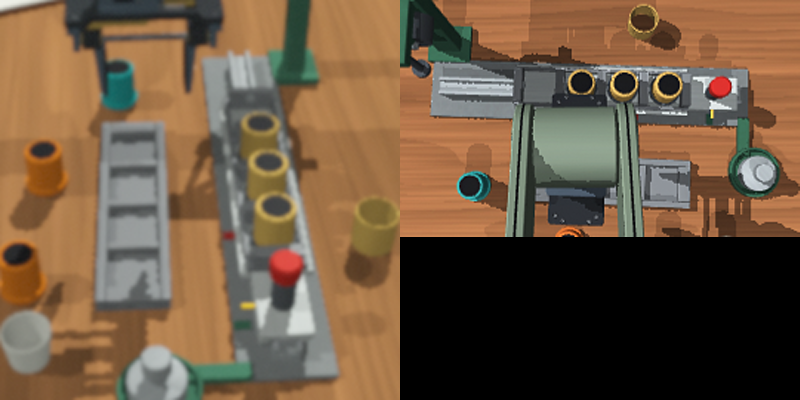

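Three cores home, box empty, counterweight in the pan. Back to the knob.

Call:
send_rows(motion=[{"tx": -0.1, "ty": 0, "tz": 0, "rx": 0, "ry": 0, "rz": 0, "gripper": -1}, {"tx": -0.1, "ty": 0, "tz": 0, "rx": 0, "ry": 0, "rz": 0, "gripper": -1}, {"tx": -0.1, "ty": 0, "tz": 0, "rx": 0, "ry": 0, "rz": 0, "gripper": -1}, {"tx": -0.1, "ty": 0.07, "tz": 0, "rx": 0, "ry": 0, "rz": 0, "gripper": -1}, {"tx": -0.06, "ty": 0.09, "tz": 0, "rx": 0, "ry": 0, "rz": 0, "gripper": -1}, {"tx": -0.018, "ty": 0.09, "tz": 0, "rx": 0, "ry": 0, "rz": 0, "gripper": -1}, {"tx": 0, "ty": 0.027, "tz": 0, "rx": 0, "ry": 0, "rz": 0, "gripper": -1}, {"tx": 0, "ty": 0, "tz": 0, "rx": 0, "ry": 0, "rz": 0, "gripper": -1}, {"tx": 0, "ty": 0, "tz": 0, "rx": 0, "ry": 0, "rz": 0, "gripper": -1}, {"tx": 0, "ty": 0, "tz": 0, "rx": 0, "ry": 0, "rz": 0, "gripper": -1}], grip_force=50)

```text
time_s: 37.95
ee_pos: [608.4, -230.3, 169.9]
ee_rot: [-180.0, 0.0, 88.0]
force: [0.2, -0.6, -0.5]
gripper_width: 91.1
gripper_force: 0.0
```

Good: descend 82.5 mm, then close.

Call:
send_rows(motion=[{"tx": 0, "ty": 0.002, "tz": 0.07, "rx": 0, "ry": 0, "rz": 0, "gripper": -1}, {"tx": 0, "ty": 0, "tz": 0.07, "rx": 0, "ry": 0, "rz": 0, "gripper": -1}, {"tx": 0, "ty": 0, "tz": 0.025, "rx": 0, "ry": 0, "rz": 0, "gripper": -1}, {"tx": 0, "ty": 0, "tz": 0, "rx": 0, "ry": 0, "rz": 0, "gripper": 1}, {"tx": 0, "ty": 0, "tz": 0, "rx": 0, "ry": 0, "rz": 0, "gripper": 1}, {"tx": 0, "ty": 0, "tz": 0, "rx": 0, "ry": 0, "rz": 0, "gripper": 1}, {"tx": 0, "ty": 0, "tz": 0, "rx": 0, "ry": 0, "rz": 0, "gripper": 1}, {"tx": 0, "ty": 0, "tz": 0, "rx": 0, "ry": 0, "rz": 0, "gripper": 1}, {"tx": 0, "ty": 0, "tz": 0, "rx": 0, "ry": 0, "rz": 0, "gripper": 1}, {"tx": 0, "ty": 0, "tz": 0, "rx": 0, "ry": 0, "rz": 0, "gripper": 1}, {"tx": 0, "ty": 0, "tz": 0, "rx": 0, "ry": 0, "rz": 0, "gripper": 1}, {"tx": 0, "ty": 0, "tz": 0, "rx": 0, "ry": 0, "rz": 0, "gripper": 1}], grip_force=50)

```text
time_s: 39.45
ee_pos: [609.5, -230.7, 87.1]
ee_rot: [-179.9, -0.0, 88.0]
force: [-4.1, 0.4, 3.5]
gripper_width: 34.7
gripper_force: 50.0
```

Call:
send_rows(motion=[{"tx": 0, "ty": 0, "tz": 0, "rx": 0, "ry": 0, "rz": 0, "gripper": 1}, {"tx": 0, "ty": 0, "tz": -0.015, "rx": 0, "ry": 0, "rz": 0, "gripper": 1}, {"tx": 0, "ty": 0, "tz": -0.016, "rx": 0, "ry": 0, "rz": 0, "gripper": 1}, {"tx": 0, "ty": 0, "tz": 0, "rx": 0, "ry": 0, "rz": 0, "gripper": 1}, {"tx": 0, "ty": 0, "tz": 0, "rx": 0, "ry": 0, "rz": 0, "gripper": 1}], grip_force=50)

```text
time_s: 40.08
ee_pos: [609.5, -230.6, 101.4]
ee_rot: [-179.9, -0.0, 88.0]
force: [-3.2, -2.1, -10.1]
gripper_width: 34.7
gripper_force: 50.0
```

Call:
send_rows(motion=[{"tx": 0.015, "ty": 0, "tz": 0, "rx": 0, "ry": 0, "rz": 0, "gripper": 1}, {"tx": 0.025, "ty": 0, "tz": 0, "rx": 0, "ry": 0, "rz": 0, "gripper": 1}, {"tx": 0.03, "ty": 0, "tz": 0, "rx": 0, "ry": 0, "rz": 0, "gripper": 1}, {"tx": 0.03, "ty": 0, "tz": 0, "rx": 0, "ry": 0, "rz": 0, "gripper": 1}, {"tx": 0.03, "ty": 0, "tz": 0, "rx": 0, "ry": 0, "rz": 0, "gripper": 1}, {"tx": 0.03, "ty": 0, "tz": 0, "rx": 0, "ry": 0, "rz": 0, "gripper": 1}, {"tx": 0.03, "ty": 0, "tz": 0, "rx": 0, "ry": 0, "rz": 0, "gripper": 1}, {"tx": 0.03, "ty": 0, "tz": 0, "rx": 0, "ry": 0, "rz": 0, "gripper": 1}, {"tx": 0.03, "ty": 0, "tz": 0, "rx": 0, "ry": 0, "rz": 0, "gripper": 1}, {"tx": 0.02, "ty": 0, "tz": 0, "rx": 0, "ry": 0, "rz": 0, "gripper": 1}, {"tx": 0.008, "ty": 0, "tz": 0, "rx": 0, "ry": 0, "rz": 0, "gripper": 1}, {"tx": 0, "ty": 0, "tz": 0, "rx": 0, "ry": 0, "rz": 0, "gripper": 1}], grip_force=50)

```text
time_s: 41.58
ee_pos: [615.3, -90.6, 102.4]
ee_rot: [180.0, -0.1, 87.9]
force: [-2.0, 2.1, -10.2]
gripper_width: 34.3
gripper_force: 50.0
```

Call:
send_rows(motion=[{"tx": 0, "ty": 0, "tz": 0, "rx": 0, "ry": 0, "rz": 0, "gripper": 1}, {"tx": 0, "ty": 0, "tz": 0, "rx": 0, "ry": 0, "rz": 0, "gripper": 1}, {"tx": 0, "ty": 0, "tz": 0, "rx": 0, "ry": 0, "rz": 0, "gripper": 1}], grip_force=50)

```text
time_s: 41.95
ee_pos: [615.3, -91.8, 102.5]
ee_rot: [180.0, -0.0, 87.9]
force: [-2.1, 2.2, -10.6]
gripper_width: 34.7
gripper_force: 50.0
```

Call:
send_rows(motion=[{"tx": 0.001, "ty": 0, "tz": 0.012, "rx": 0, "ry": 0, "rz": 0, "gripper": 1}, {"tx": 0, "ty": 0, "tz": 0.008, "rx": 0, "ry": 0, "rz": 0, "gripper": 1}, {"tx": 0, "ty": 0, "tz": 0.006, "rx": 0, "ry": 0, "rz": 0, "gripper": 1}, {"tx": 0, "ty": 0, "tz": 0, "rx": 0, "ry": 0, "rz": 0, "gripper": 1}, {"tx": 0, "ty": 0, "tz": 0, "rx": 0, "ry": 0, "rz": 0, "gripper": 1}], grip_force=50)

```text
time_s: 42.58
ee_pos: [615.3, -91.7, 89.6]
ee_rot: [180.0, 0.0, 88.0]
force: [-2.9, -2.3, -7.8]
gripper_width: 34.6
gripper_force: 50.0
```

Call:
send_rows(motion=[{"tx": 0, "ty": 0, "tz": 0.005, "rx": 0, "ry": 0, "rz": 0, "gripper": 1}, {"tx": 0, "ty": 0, "tz": 0, "rx": 0, "ry": 0, "rz": 0, "gripper": 1}, {"tx": 0, "ty": 0, "tz": 0, "rx": 0, "ry": 0, "rz": 0, "gripper": -1}, {"tx": 0, "ty": 0, "tz": 0, "rx": 0, "ry": 0, "rz": 0, "gripper": -1}, {"tx": 0, "ty": 0, "tz": 0, "rx": 0, "ry": 0, "rz": 0, "gripper": -1}, {"tx": 0, "ty": 0, "tz": 0, "rx": 0, "ry": 0, "rz": 0, "gripper": -1}, {"tx": 0, "ty": 0, "tz": 0, "rx": 0, "ry": 0, "rz": 0, "gripper": -1}, {"tx": 0, "ty": 0, "tz": -0.04, "rx": 0, "ry": 0, "rz": 0, "gripper": -1}, {"tx": 0, "ty": 0, "tz": -0.1, "rx": 0, "ry": 0, "rz": 0, "gripper": -1}, {"tx": 0, "ty": -0.06, "tz": -0.06, "rx": 0, "ry": 0, "rz": 0, "gripper": -1}, {"tx": 0, "ty": -0.1, "tz": 0, "rx": 0, "ry": 0, "rz": 0, "gripper": -1}, {"tx": 0.0, "ty": -0.1, "tz": 0, "rx": 0, "ry": 0, "rz": 0, "gripper": -1}], grip_force=50)

```text
time_s: 44.08
ee_pos: [484.2, -86.6, 187.3]
ee_rot: [179.9, 0.0, 88.0]
force: [-0.5, -0.0, 0.3]
gripper_width: 91.1
gripper_force: 0.0
```

Call:
send_rows(motion=[{"tx": 0.1, "ty": 0, "tz": 0, "rx": 0, "ry": 0, "rz": 0, "gripper": -1}, {"tx": 0.1, "ty": 0, "tz": 0, "rx": 0, "ry": 0, "rz": 0, "gripper": -1}, {"tx": 0.1, "ty": 0, "tz": 0, "rx": 0, "ry": 0, "rz": 0, "gripper": -1}, {"tx": 0.1, "ty": 0, "tz": 0, "rx": 0, "ry": 0, "rz": 0, "gripper": -1}, {"tx": 0.1, "ty": 0, "tz": 0, "rx": 0, "ry": 0, "rz": 0, "gripper": -1}, {"tx": 0.08, "ty": 0, "tz": 0, "rx": 0, "ry": 0, "rz": 0, "gripper": -1}, {"tx": 0, "ty": 0, "tz": 0, "rx": 0, "ry": 0, "rz": 0, "gripper": -1}, {"tx": 0, "ty": 0, "tz": 0, "rx": 0, "ry": 0, "rz": 0, "gripper": -1}, {"tx": 0, "ty": 0, "tz": 0, "rx": 0, "ry": 0, "rz": 0, "gripper": -1}], grip_force=50)

```text
time_s: 45.2
ee_pos: [495.5, 202.0, 187.0]
ee_rot: [-180.0, 0.0, 87.9]
force: [0.4, -0.8, 0.3]
gripper_width: 91.0
gripper_force: 0.0
```

```bash
python3 - <<'E'
from h import *
f=snap('side','s8.png'); t=snap('top','t8.png')
a=cv2.imread('pics/s8.png')[140:340,260:420]; b=cv2.imread('pics/t8.png')[110:310,220:480]
b=cv2.resize(b,None,fx=1.84,fy=1.84,interpolation=2)
a=cv2.resize(a,(320,400),interpolation=2)
b=cv2.copyMakeBorder(b,0,400-b.shape[0],0,0,0) if b.shape[0]<400 else b[:400]
cv2.imwrite('pics/v9.png',np.hstack([a,b]))
s=env.state();print(s['ee_pos'],s['force'])
E
```

```text
[495.64547806 202.11204767 187.06355265] [ 0.78665414  0.76370822 -0.46885666]
```

View pics/v9.png

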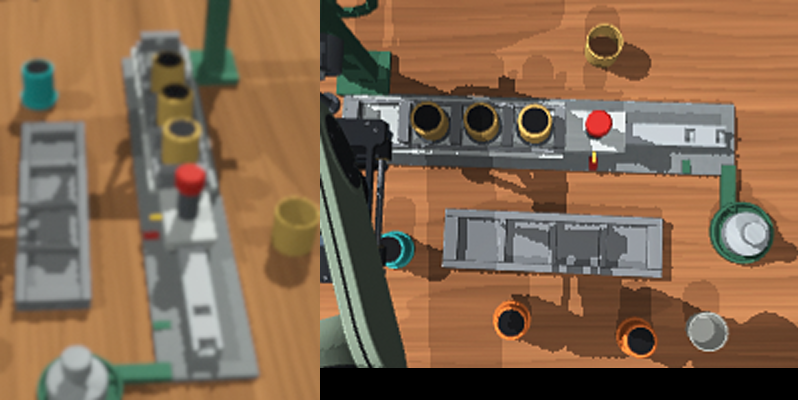

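```bash
python3 - <<'E'
from h import *
for fn in('top0','t8'):
    im=cv2.imread(f'pics/{fn}.png').astype(int); B,G,R=im[...,0],im[...,1],im[...,2]
    n,l,s,c=cv2.connectedComponentsWithStats(((R>150)&(G<60)&(B<60)).astype(np.uint8)); k=1+s[1:,4].argmax(); print(fn,s[k],c[k])
print(env.job_done())
E
```

```text
top0 [366 170  13  14 136] [371.76470588 176.27205882]
t8 [365 170  13  14 141] [371.07801418 176.25531915]
the job is handed in; nothing more can be done
None
```

The job is handed in, but it returned no verdict: by the last pictures and force readings, all three cores present are home in sockets 1 to 3, the sled is pinned at the lift station, the counterweight stands in the pan, and the crucible and spare ring look unmoved.

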